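Screw the hose-tail elbow into the clamped outlet bush of a settling cone

TASK

Fit the blue plastic hose-tail elbow to the black outlet bush that is clamped in the green drill vise: pick the elbow up from the bench, stand it upright with its threaded spigot in the mouth of the bush, hose tail about a quarter turn anticlockwise of the yellow paint mark as seen from above, and let go of it there. Then take it again from above by its square boss and screw it clockwise until the rubber seal in the bush resists and the hose tail points over the yellow mark; stop there, do not crush the seal by turning on past the mark, and let go. Leave the glassware, tubs and other things on the bench where they stand.

Things in the scene. Friction and masses are not known exactly. Their poses are not given: they have to be found in the camera images.
- socket (a point): Centre of the mouth of the black outlet bush, level with its rim, 88 mm above the bench; z up along its axis, x towards the yellow mark. Barrel 62 mm outside, bore 49 mm, with a coarse two-start right-hand thread: 20 mm drop per turn, ridges leaving 40 mm clear. The two thread starts lie 60 and 240 degrees anticlockwise of the mark seen from above. Put in half a turn wrong, the tail ends up opposite the mark.
- mark (a point): Outer end of the yellow paint mark, on the bush's 80 mm round flange, 40 mm from the axis and 14 mm below the rim. It shows where the hose tail must point in the end. Put in with its tail 80 to 115 degrees anticlockwise of the mark, the elbow drops in freely and rests with its shoulder about 6 mm above the rim; turned clockwise it sinks 1 mm per 18 degrees, to 2 mm above the rim at the mark.
- seal (a joint): Compression in m of the rubber seal at the bottom of the bush: 0 free, about 0.0022 with the tail at the mark, crushed above 0.0031 (15 degrees past it). 9 N per mm. The thread starts to press the spigot on it about 40 degrees before the mark; the turning moment then rises from under 0.1 to 0.2 to 0.6 N m at the mark. Let go, the thread holds by friction.
- vise: Green drill vise, fixed to the bench, gripping the bush; origin on the bench under the bush's axis, x towards the yellow mark, z up. Jaws 104 mm wide along x, 67 mm high. Body 120 mm in x (176 mm over the bolt lugs), from 100 mm at +y to 130 mm at -y; screw and tommy bar (46 mm high) on to 173 mm at -y.
- elbow_boss (a point): Half-way up the square boss of the loose blue plastic elbow (0.15 to 0.3 kg), on the spigot's axis. Axes: z along the spigot's axis, away from the spigot; x along the hose tail. Boss 34 x 34 mm (flats across x and y), from -23 to +22 mm in z. At the start the elbow lies on its side on the bench: y up, z and tail level, this point 25 mm above the bench; spigot pointing to the right (-y), tail to the robot.
- spigot_end (a point): Centre of the end face of the elbow's spigot, 87 mm below the boss point along z; axes as for the boss. Spigot 37 mm in diameter, 30 mm long, end chamfered 3 mm. Two thread lugs stand out along +x and -x, 46 mm over both, 5 mm thick, 17 mm up from this end. The shoulder, 30 mm up, is the underside of a 50 x 50 mm block, 34 mm tall, that carries the boss.
- tail_tip (a point): Tip of the elbow's hose tail on its centre line, 85 mm from the spigot's axis and 41 mm below the boss point; x points out of the tail, z as for the boss. The tail is a barbed tube 25 mm in diameter that sticks out 60 mm from the block.
- funnel_big_mid (a point): Big red funnel standing mouth down, 104 mm wide at the bench, 150 mm tall; point half-way up.
- funnel_small_mid (a point): Small red funnel standing mouth down, 76 mm wide at the bench, 110 mm tall; point half-way up.
- flask_mid (a point): Conical glass flask, 82 mm wide, 129 mm tall; point half-way up.
- tub_amber_mid (a point): Lidded tub of amber oil, 102 mm wide, 82 mm tall; point half-way up.
- tub_dark_mid (a point): Lidded tub of dark residue, 94 mm wide, 75 mm tall; point half-way up.
- dropper_mid (a point): Small white dropper bottle, 38 mm wide, 128 mm tall; point half-way up.
- beaker_mid (a point): Clear plastic beaker, 74 mm wide, 95 mm tall; point half-way up.
- spanner: Spanner lying flat on the bench, 190 mm long along its x; origin at its middle.
Things that resemble listed ones, but are neither listed nor needed, are in the scene too. There is more than one size of the part that bears elbow_boss; the job needs the larger.

How it is judged:
On the way:
1. the elbow stands upright in the mouth of the bush, its lugs in the thread, let go by the fingers and not yet tightened (angle between elbow_boss's own z axis and vertical below 0.1 rad and horizontal distance between elbow_boss and socket below 0.006 m and z of elbow_boss in the frame of socket between 0.0596 and 0.071 m and contact force between the fingers and elbow below 0.1 N), for 0.2 s.
At the end, for the whole second after the job is handed in: The elbow is screwed into the bush, upright within 3 degrees, with its seal compressed by more than 1.4 mm and its hose tail pointing over the yellow mark within 8 degrees; it is at rest and let go, and the other things stand where they stood (angle between elbow_boss's own z axis and vertical below 0.06 rad and horizontal distance between elbow_boss and socket below 0.005 m and z of elbow_boss in the frame of socket below 0.0605 m and angle between the x axis of tail_tip and the x axis of socket, either way round below 0.15 rad and x of tail_tip in the frame of socket above 0.05 m and value of joint seal above 0.0014 m and linear speed of elbow below 0.01 m/s and contact force between the fingers and elbow below 0.1 N); the robot touches nothing.
It fails at once if the seal is crushed: the elbow is turned more than about 15 degrees past the mark (value of joint seal above 0.0032 m).
It fails at once if a funnel, flask, tub, bottle or beaker is shifted by more than 30 mm or tipped (distance of any of funnel_big_mid, funnel_small_mid, flask_mid, tub_amber_mid, tub_dark_mid, dropper_mid, beaker_mid from where it was at the start of the episode above 0.03 m or angle between any of funnel_big_mid, funnel_small_mid, flask_mid, tub_amber_mid, tub_dark_mid, dropper_mid, beaker_mid's own z axis and vertical above 0.35 rad).
It fails at once if the spanner is shifted by more than 30 mm (distance of spanner from where it was at the start of the episode above 0.03 m).
It also fails if it takes over 54 s, if anything falls off the work surface, if the arm or the gripper's body presses on something with over 40 N, if the wrist force passes 120 N, or if a joint passes its speed limit or range.

ROBOT

A 7-joint arm with a two-finger parallel gripper is mounted at the origin on the work surface. World frame = base frame: x ahead of the robot, y to its left, z up, the work surface at z = 0. Lengths are in m, angles in rad, forces in N, time in s.
With the tool pointing down it reaches from about 0.4 to 0.85 m from the base axis. Payload 10.4 kg.
Tool frame: the origin (TCP) lies midway between the tips of the shut fingers; the grasp point (between the pads) lies 19 mm behind it; y points along the fingers, x is the direction in which the jaws open and shut, and the axes are right-handed (so a half turn about y gives the same grasp; the last joint's range is limited). The gripper opens to 87 mm and grips with 3 to 60 N. Pads are 19 mm wide; open, the fingers measure 117 mm over their backs; the gripper's body (75 mm by 190 mm) begins 51 mm behind the grasp point.
Start: joints at [-1.342, 0.332, -0.065, 1.46, 0.022, 1.35, -0.088], TCP at [0.156, 0.605, 0.223] pointing down, gripper open.
Joint ranges: [-2.6, 2.6], [-0.5, 2.12], [-1.47, 1.34], [0.16, 2.42], [-1.27, 4.41], [0.06, 2.06], [-2.6, 2.6]. Speed limits (rad/s): [2.22, 2.22, 2.79, 2.79, 3.14, 3.14, 3.14].

INTERFACE

Orientations are given as a unit quaternion [x, y, z, w].
In Python, from bench import * gives the robot as it stands.
- The arm moves only by the tool jog_arm, never from a script. Its argument "commands" is a list of rows, each an object with "translation": the shift along the world's x, y, z in mm, a list of three; "twist": the turn about the world's z in rad. A call has 1 to 20 rows; each row shifts and turns the commanded pose from where the row before left it; what a row does not reach is not made up. A row lasts 1/10 s, in which the tool goes at most 50 mm and 8.59 degrees, less where a joint would pass 70% of its speed; a pose out of reach is approached as far as the arm can. A call is refused whole if a number of a shift passes 50 or a number of a turn 0.15, either way. A call with a gripper value outside its range is refused whole. "grip" is the closure, from 0 (fully open) to 1 (shut), set as the call begins (left out, the last holds). The fingers move at their own pace and stop on an object; "grip_force" is the grip in N (left out, the last holds). Time passes only in rows, so rows that do not move let the fingers close. It gives the time, the measured TCP pose, the force and the opening at its end, in the units of the state.
- read_state(): the state, without advancing time (a new reading comes with each control period).
- camera(name): name is "scene" or "top"; returns a dict with "img" (400x640x3 uint8, red, green, blue), "fx", "fy", "cx", "cy" (pixels), "cam_to_world" (4x4, takes a point from camera to world coordinates). Camera axes: x right, y down, z forward; pixel columns grow to the right and rows downward; lengths in m; the calibration is good to about 2 mm. A picture is of the moment at which its call begins. There is no depth.
- close_job(): hands the job in, once; it reports no verdict.
The state is a dict: "time": time; "joint_positions": joint angles; "joint_vel": joint speeds; "joint_torque": joint torques, N m; "ee_pos": TCP position; "eef_rot": TCP orientation; "ft_force": force on the tool from outside, world axes, zero at the start; "torque": the same for the moment, N m; "width": finger opening in m.
Only numpy, scipy, OpenCV 4.12 (cv2) and the standard library are available. Lean on these libraries where they do the work, as an engineer would, in place of code of your own. Each camera call takes 0.05 s, during which the arm holds its last target.

## Working session

There is one attempt and no reset: what is moved stays moved. The work goes in short steps, Python scripts to look and compute and a tool call to move; the robot and the scene stay as the last step left them, time stands still between calls to the robot, and variables do not carry over. Pictures are saved under pics/ and viewed, and the job is handed in when it is done.

Besides the shell and the picture viewer there is one more tool, called as name(argument=value, ...), one argument or row to a line, values as JSON. jog_arm: Moves the arm, as the interface text tells. Its arguments: {"type":"object","properties":{"commands":{"type":"array"},"grip":{"type":"number"},"grip_force":{"type":"number"}},"required":["commands"]}

```bash
mkdir -p pics; ls; python3 - <<'E'
from bench import *
import cv2,pickle
for n in("scene","top"):
    c=camera(n);pickle.dump(c,open(n+"0.pkl","wb"))
    cv2.imwrite(f"pics/{n}0.png",c["img"][:,:,::-1])
    print(n,c["fx"],c["fy"],c["cx"],c["cy"],c["cam_to_world"])
s=read_state();print(s)
E
```

```text
pics
scene 441.17044899712613 441.17044899712613 316.7435102567459 198.94705567894823 [[ 0.73050508  0.58863071 -0.34623146  1.06087179]
 [ 0.68290582 -0.62861413  0.37213426 -0.47987483]
 [ 0.00140366 -0.50828945 -0.86118515  1.21668609]
 [ 0.          0.          0.          1.        ]]
top 428.8699285381234 428.8699285381234 318.70031627347424 200.49732542356986 [[ 7.64850637e-02 -9.76118482e-01  2.03329153e-01  2.90497071e-01]
 [-9.97060271e-01 -7.39431124e-02  2.00806410e-02 -8.96596307e-05]
 [-4.56629436e-03 -2.04267289e-01 -9.78904502e-01  1.56658953e+00]
 [ 0.00000000e+00  0.00000000e+00  0.00000000e+00  1.00000000e+00]]
{'time': 0.1, 'joint_positions': array([-1.34161435,  0.33279553, -0.06471804,  1.46087744,  0.02160625,
        1.34990374, -0.08848526]), 'joint_vel': array([-0.0003314 , -0.00253246, -0.00103364, -0.00320116, -0.00045792,
        0.00059472,  0.00035162]), 'joint_torque': array([ 1.72185060e-03, -6.24548292e+01,  2.46560090e-02, -3.90711594e+01,
       -6.14793319e-02,  3.66197980e-02,  7.07080926e-05]), 'ee_pos': array([0.15561292, 0.60494828, 0.22183215]), 'eef_rot': array([ 0.55910637,  0.43293178, -0.43362502, -0.55851544]), 'ft_force': array([ 0.10522363,  0.52252089, -0.6193263 ]), 'torque': array([-0.00699011, -0.07481783, -0.00229429]), 'width': 0.08697275965951215}
```

View pics/scene0.png

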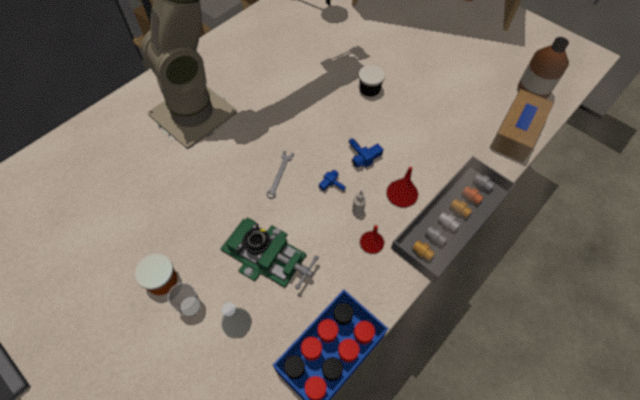

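View pics/top0.png

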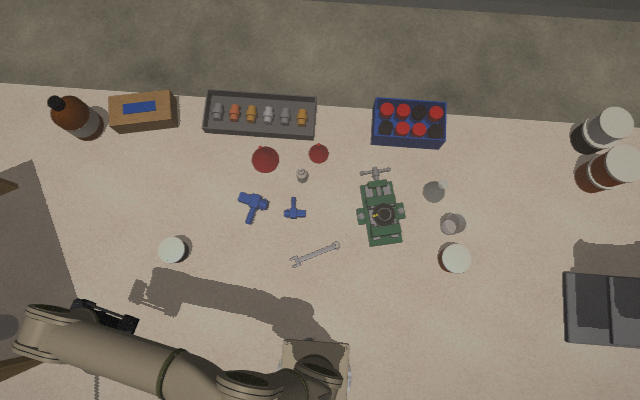

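```bash
python3 - <<'E'
import cv2,pickle,numpy as np
t=pickle.load(open("top0.pkl","rb"))["img"][:,:,::-1];s=pickle.load(open("scene0.pkl","rb"))["img"][:,:,::-1]
a=cv2.resize(t[135:265,225:420],None,fx=4,fy=4,interpolation=cv2.INTER_CUBIC)
b=cv2.resize(s[130:300,215:415],None,fx=3.5,fy=3.5,interpolation=cv2.INTER_CUBIC)
cv2.imwrite("pics/ct.png",a);cv2.imwrite("pics/cs.png",b)
E
```

```text
(no output)
```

View pics/ct.png

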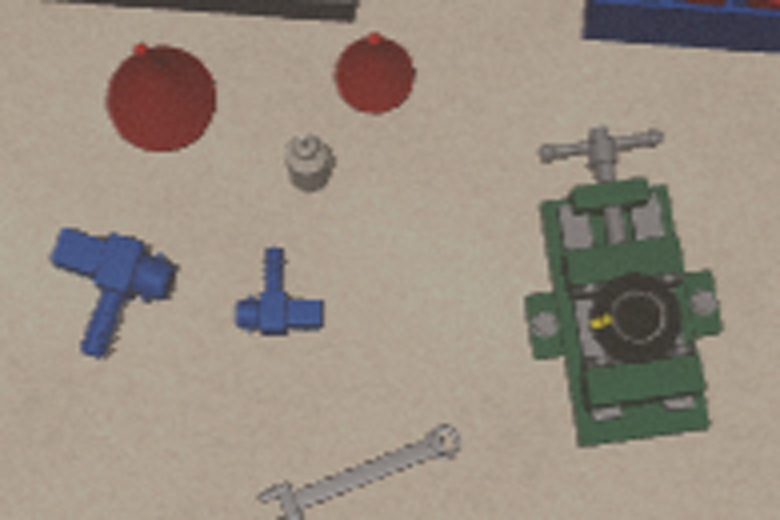

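View pics/cs.png

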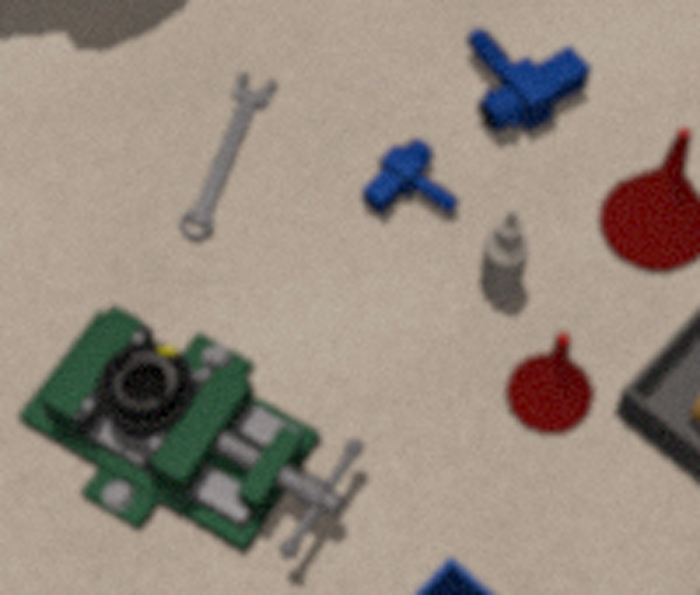

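```bash
cat >h.py <<'E'
import cv2,pickle,numpy as np
def ray(c,u,v,z):
    T=c["cam_to_world"];u=np.atleast_1d(np.asarray(u,float));v=np.atleast_1d(np.asarray(v,float))
    d=np.stack([(u-c["cx"])/c["fx"],(v-c["cy"])/c["fy"],np.ones_like(u)],-1)@T[:3,:3].T
    o=T[:3,3];return (o+d*((z-o[2])/d[:,2])[:,None])[:,:2]
def proj(c,P):
    T=np.linalg.inv(c["cam_to_world"]);p=np.atleast_2d(P)@T[:3,:3].T+T[:3,3]
    return np.stack([p[:,0]/p[:,2]*c["fx"]+c["cx"],p[:,1]/p[:,2]*c["fy"]+c["cy"]],-1)
def bluemask(c,roi,k=4):
    x0,y0,x1,y1=roi
    im=c["img"][y0:y1,x0:x1].astype(np.float32)
    f=cv2.resize(im[:,:,2]-im[:,:,0],None,fx=k,fy=k,interpolation=cv2.INTER_CUBIC)
    v,u=np.nonzero(f>25)
    return (u+.5)/k-.5+x0,(v+.5)/k-.5+y0,f
E
cat >m1.py <<'E'
from h import *
t=pickle.load(open("top0.pkl","rb"));s=pickle.load(open("scene0.pkl","rb"))
for n,c,roi in(("top",t,(230,185,276,230)),("scene",s,(343,133,388,172))):
    u,v,f=bluemask(c,roi); print(n,f.max(),len(u))
    P=ray(c,u,v,0.025)
    m=P.mean(0);print("centroid",m)
    ang=np.radians(110 if 0 else 75)
    # initial z axis angle guess (pointing +y, slightly +x)
    for it in range(6):
        if it==0: a=np.radians(75.); 
        ez=np.array([np.cos(a),np.sin(a)]);ex=np.array([-ez[1],ez[0]]) # tail dir: z level, y up => x = y×z = up×z -> rotate +90
        Z=P@ez;X=P@ex
        if it==0: x0=np.median(X[(X<np.percentile(X,55))]); 
        # body part: split tail: X extents
        zl=np.arange(Z.min()+.004,Z.max()-.004,.003)
        mids=[];
        for q in zl:
            k=abs(Z-q)<.0015; lo,hi=X[k].min(),X[k].max(); mids.append((q,lo,hi))
        mids=np.array(mids);w=mids[:,2]-mids[:,1]
        kk=w<.065
        p=np.polyfit(mids[kk,0],(mids[kk,1]+mids[kk,2])/2,1)
        x0=np.polyval(p,Z.mean())
        # tail
        tl=np.arange(x0+.035,X.max()-.005,.003);tm=np.array([(q,Z[abs(X-q)<.0015].min(),Z[abs(X-q)<.0015].max()) for q in tl])
        pt=np.polyfit(tl,(tm[:,1]+tm[:,2])/2,1)
        da=(np.arctan(p[0])*1-np.arctan(pt[0]))/2
        if it<5:a+=da
    print("ang z deg",np.degrees(a),"slopes",p[0],pt[0])
    print(np.round(np.c_[mids,w]*1e3,1)); print("tailw",np.round((tm[:,2]-tm[:,1])*1e3,1))
    zt=np.polyval(pt,x0); print("Zmin,max rel tail",Z.min()-zt,Z.max()-zt,"Xmax",X.max()-x0)
    b=ez*(zt+.041)+ex*x0
    print("boss by tail",b, "by ends", ez*((Z.min()+.087+Z.max()-.022)/2)+ex*x0)
E
python3 m1.py
```

```text
top 79.463165 6290
centroid [0.58075872 0.2740333 ]
ang z deg 75.61615495004253 slopes -0.010831787337209837 -0.010831787132908268
[[ 361.9 -521.  -489.1   31.9]
 [ 364.9 -521.9 -489.1   32.8]
 [ 367.9 -521.9 -489.4   32.5]
 [ 370.9 -528.9 -484.4   44.5]
 [ 373.9 -529.5 -484.1   45.4]
 [ 376.9 -527.5 -485.    42.5]
 [ 379.9 -522.2 -488.8   33.4]
 [ 382.9 -522.4 -489.1   33.4]
 [ 385.9 -521.6 -489.1   32.5]
 [ 388.9 -520.7 -429.4   91.3]
 [ 391.9 -531.  -422.8  108.2]
 [ 394.9 -532.7 -420.7  112. ]
 [ 397.9 -533.  -421.   112. ]
 [ 400.9 -533.3 -421.   112.3]
 [ 403.9 -533.3 -420.7  112.6]
 [ 406.9 -532.7 -420.4  112.3]
 [ 409.9 -533.  -422.1  110.9]
 [ 412.9 -533.  -426.1  106.9]
 [ 415.9 -532.4 -483.7   48.7]
 [ 418.9 -532.7 -483.7   49. ]
 [ 421.9 -532.1 -483.7   48.4]
 [ 424.9 -530.4 -486.6   43.7]
 [ 427.9 -523.6 -490.7   32.9]
 [ 430.9 -523.3 -490.1   33.2]
 [ 433.9 -523.3 -489.8   33.5]
 [ 436.9 -523.6 -488.9   34.6]
 [ 439.9 -523.8 -489.5   34.4]
 [ 442.9 -523.3 -490.4   32.9]
 [ 445.9 -523.2 -489.5   33.8]
 [ 448.9 -523.5 -488.9   34.7]
 [ 451.9 -523.8 -490.    33.8]
 [ 454.9
[... 1180 characters left out ...]
-548.4 -492.8   55.6]
 [ 396.  -548.6 -493.4   55.1]
 [ 399.  -548.6 -495.4   53.2]
 [ 402.  -548.8 -504.5   44.4]
 [ 405.  -549.2 -505.6   43.6]
 [ 408.  -550.2 -506.    44.2]
 [ 411.  -550.4 -506.2   44.2]
 [ 414.  -549.5 -506.5   43. ]
 [ 417.  -549.7 -506.7   43. ]
 [ 420.  -548.3 -506.2   42.1]
 [ 423.  -546.9 -505.9   41. ]
 [ 426.  -544.2 -506.1   38.1]
 [ 429.  -543.1 -506.5   36.7]
 [ 432.  -541.7 -506.3   35.4]
 [ 435.  -539.9 -506.5   33.4]]
tailw [32.3 20.8 20.8 21.5 20.9 20.9 21.6 21.6 21.  22.3 21.6 21.  20.3 19.
 19.  18.4 16.3]
Zmin,max rel tail -0.04886883996684671 0.06871086339228627 Xmax 0.08892917760169189
boss by tail [0.59493875 0.30607891] by ends [0.5952069 0.3074744]
```

```bash
cat >m2.py <<'E'
from h import *
t=pickle.load(open("top0.pkl","rb"));s=pickle.load(open("scene0.pkl","rb"))
for n,c,roi in(("top",t,(360,195,405,235)),("scene",s,(235,215,285,270))):
    x0,y0,x1,y1=roi;im=c["img"][y0:y1,x0:x1].astype(np.float32)
    y=(im[:,:,0]+im[:,:,1])/2-im[:,:,2]; y=np.clip(y-40,0,None)
    vv,uu=np.mgrid[y0:y1,x0:x1]; k=y>0
    print(n,k.sum(),y.max()); u=(uu*y).sum()/y.sum();v=(vv*y).sum()/y.sum()
    print("yellow",u,v,ray(c,u,v,.074))
    g=cv2.resize(c["img"][y0:y1,x0:x1,::-1],None,fx=12,fy=12,interpolation=cv2.INTER_CUBIC)
    cv2.imwrite(f"pics/bush_{n}.png",np.clip(g.astype(float)*1.8,0,255))
E
python3 m2.py
```

```text
top 14 75.0
yellow 374.73166368515206 215.08944543828264 [[ 0.56301944 -0.17061489]]
scene 20 72.5
yellow 262.24225575853853 229.7672756155679 [[ 0.55715614 -0.16918339]][ WARN:0@0.056] global loadsave.cpp:1063 imwrite_ Unsupported depth image for selected encoder is fallbacked to CV_8U.
```

View pics/bush_top.png

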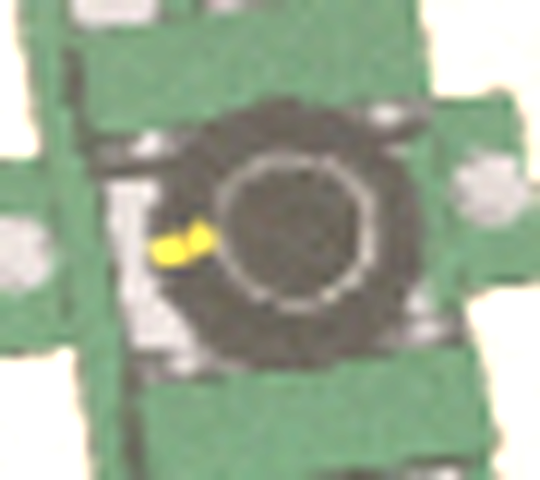

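View pics/bush_scene.png

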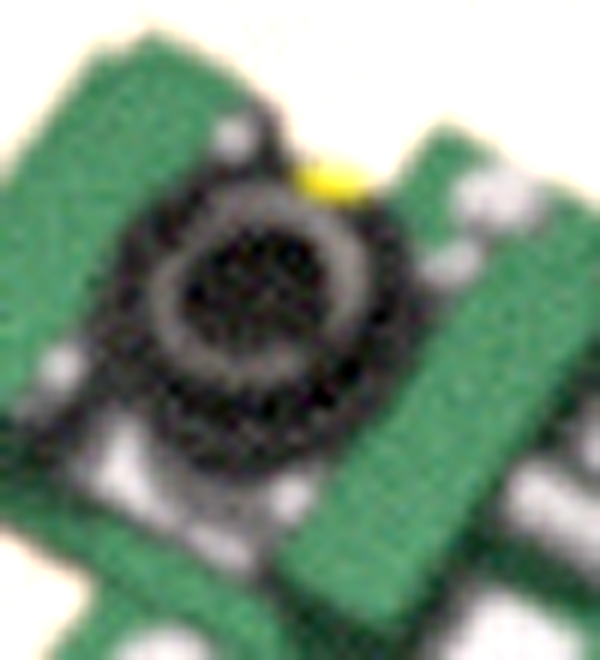

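```bash
cat >m3.py <<'E'
from h import *
t=pickle.load(open("top0.pkl","rb"));s=pickle.load(open("scene0.pkl","rb"))
for n,c,cen,rp in(("top",t,(360+295/12-.5,195+232/12-.5),(.017,.029)),("scene",s,(235+255/12-.5,215+275/12-.5),(.013,.033))):
    g=cv2.GaussianBlur(c["img"].astype(np.float32).mean(2),(0,0),.6)
    P0=ray(c,*cen,.088)[0]
    for it in range(4):
        pts=[];prof=[]
        rr=np.arange(rp[0],rp[1],.0005)
        for a in np.radians(np.arange(0,360,4)):
            q=np.c_[P0[0]+rr*np.cos(a),P0[1]+rr*np.sin(a),np.full(len(rr),.088)]
            uv=proj(c,q).astype(np.float32)
            val=cv2.remap(g,uv[:,0],uv[:,1],cv2.INTER_CUBIC).ravel();prof.append(val)
            w=np.clip(val-val.min()-.5*(val.max()-val.min()),0,None); pts.append(q[0,:2]*0+P0+ (w*rr).sum()/w.sum()*np.array([np.cos(a),np.sin(a)]))
        pts=np.array(pts);A=np.c_[2*pts,np.ones(len(pts))]
        for j in range(3):
            sol=np.linalg.lstsq(A,(pts**2).sum(1),rcond=None)[0];r=np.sqrt(sol[2]+sol[:2]@sol[:2])
            e=np.hypot(*(pts-sol[:2]).T)-r;k=abs(e)<2*e.std();pts=pts[k];A=A[k]
        P0=sol[:2]
    print(n,P0,r,e.std(),len(pts)); print(np.round(np.mean(prof,0)).astype(int))
    u,v=dict(top=(374.73,215.09),scene=(262.24,229.77))[n]
    m=ray(c,u,v,.074 if n=="scene" else .076)[0];d=m-P0;print("mark deg",np.degrees(np.arctan2(d[1],d[0])),np.hypot(*d))
E
python3 m3.py
```

```text
top [ 0.56794373 -0.20138356] 0.02176792565878893 0.0005322012394122965 78
[63 65 67 69 72 74 76 78 79 80 80 79 78 77 75 73 71 69 67 66 65 64 63 62]
mark deg 99.68643822548937 0.0314512985368102
scene [ 0.57006179 -0.20378016] 0.02158104647617171 0.0008348621524414792 75
[19 20 22 24 26 29 31 34 37 40 43 46 48 50 52 53 54 54 54 54 52 51 49 47
 45 43 40 38 36 34 32 31 30 29 29 29 29 30 31 32 34]
mark deg 110.46035772458997 0.03691510538179616
```

```bash
python3 - <<'E'
from bench import *
import numpy as np
from scipy.spatial.transform import Rotation as R
s=read_state();print(R.from_quat(s["eef_rot"]).as_matrix().round(3))
m=R.from_quat(s["eef_rot"]).as_matrix();print(np.degrees(np.arctan2(m[1,0],m[0,0])))
E
```

```text
[[ 0.249 -0.    -0.968]
 [ 0.968 -0.001  0.249]
 [-0.001 -1.    -0.   ]]
75.57697824613801
```

```bash
python3 - <<'E'
from h import *
t=pickle.load(open("top0.pkl","rb"));s=pickle.load(open("scene0.pkl","rb"))
for n,c,roi in(("top",t,(245,140,285,180)),("scene",s,(380,160,425,210))):
    x0,y0,x1,y1=roi;im=c["img"][y0:y1,x0:x1].astype(float)
    v,u=np.nonzero(im[:,:,0]-im[:,:,2]>45)
    print(n,len(u),u.min()+x0,u.max()+x0,v.min()+y0,v.max()+y0)
    k=np.argsort(v); 
    P=ray(c,u+x0,v+y0,0.0);print(P.min(0),P.max(0))
print("stem tip top cam z150",ray(t,260,147,.15))
E
```

```text
top 534 252 278 146 172
[0.70929607 0.19827328] [0.81208751 0.29961604]
scene 744 386 417 166 206
[0.70534651 0.19953798] [0.80604996 0.35544641]
stem tip top cam z150 [[0.75826598 0.24637755]]
```

jog_arm(
  commands=[
    {"translation": [40,-27,0],"twist": -0.143},
    {"translation": [40,-27,0],"twist": -0.143},
    {"translation": [40,-27,0],"twist": -0.143},
    {"translation": [40,-27,0],"twist": -0.143},
    {"translation": [40,-27,0],"twist": -0.143},
    {"translation": [40,-27,0],"twist": -0.143},
    {"translation": [40,-27,0],"twist": -0.143},
    {"translation": [40,-27,0],"twist": -0.143},
    {"translation": [40,-27,0],"twist": -0.143},
    {"translation": [40,-27,0],"twist": -0.143},
    {"translation": [45,-27,0],"twist": -0.143},
    {"translation": [0,0,0],"twist": 0},
  ],
  grip=0,
)

```text
time: 1.3
ee_pos: [0.6036, 0.3023, 0.2215]
eef_rot: [0.702, -0.094, 0.095, -0.699]
ft_force: [-0.4, 0.1, -0.6]
width: 0.0869
```

```bash
cat >snap.py <<'E'
import sys
from bench import *
import cv2,pickle,numpy as np
n=sys.argv[1];rois={}
for a in sys.argv[2:]:
    cam,r=a.split("=");rois[cam]=[int(q) for q in r.split(",")]
out=[]
for cam,(x0,y0,x1,y1) in rois.items():
    c=camera(cam);pickle.dump(c,open(f"{cam}{n}.pkl","wb"))
    im=c["img"][y0:y1,x0:x1,::-1];k=min(400/(x1-x0),590/(y1-y0))
    im=cv2.resize(im,None,fx=k,fy=k,interpolation=cv2.INTER_CUBIC)
    out.append(cv2.copyMakeBorder(im,0,600-im.shape[0],0,400-im.shape[1],cv2.BORDER_CONSTANT))
cv2.imwrite(f"pics/{n}.png",np.hstack(out))
E
python3 snap.py hov top=200,130,320,270 scene=300,70,420,200
```

```text
(no output)
```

View pics/hov.png

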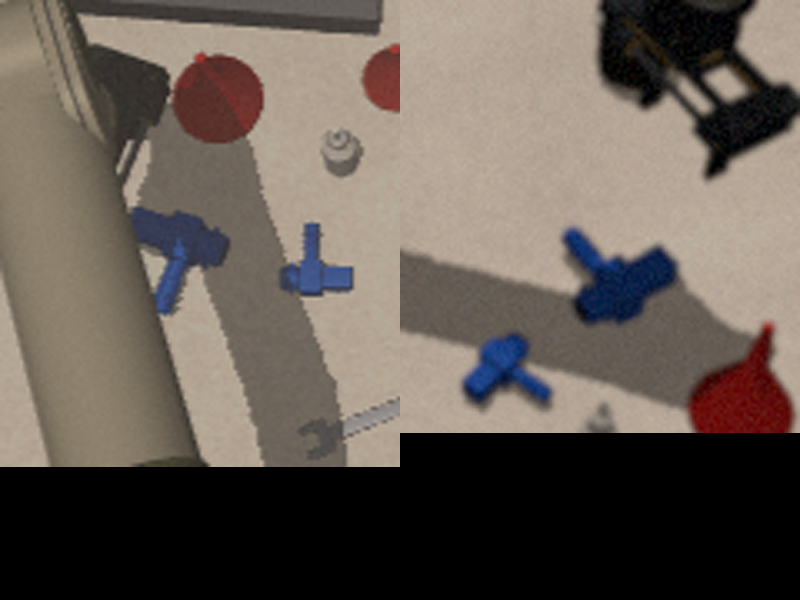

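```bash
python3 - <<'E'
from h import *
c=pickle.load(open("scenehov.pkl","rb"))
T=np.array([.6036,.3023,.2215]);a=np.radians(-14.9);d=np.array([np.cos(a),np.sin(a),0]);w=np.array([-d[1],d[0],0])
x0,y0,x1,y1=360,60,425,130
im=cv2.resize(c["img"][y0:y1,x0:x1,::-1],None,fx=9,fy=9,interpolation=cv2.INTER_CUBIC)
im=np.clip(im.astype(float)*1.8,0,255).astype(np.uint8)
for o in(-.058,-.0435,.0435,.058):
  for q in(-.0095,.0095):
    p=proj(c,T+o*d+q*w)[0];print(o,q,p);cv2.circle(im,(int((p[0]-x0+.5)*9),int((p[1]-y0+.5)*9)),4,(0,0,255),-1)
cv2.imwrite("pics/tips.png",im)
E
```

```text
-0.058 -0.0095 [369.83105298 101.65661422]
-0.058 0.0095 [374.95365799  99.16544908]
-0.0435 -0.0095 [372.64661968 104.73078016]
-0.0435 0.0095 [377.78239342 102.21600495]
0.0435 -0.0095 [390.11410849 123.80259229]
0.0435 0.0095 [395.32928148 121.13886424]
0.058 -0.0095 [393.12477224 127.08977421]
0.058 0.0095 [398.35323047 124.3999417 ]
```

View pics/tips.png

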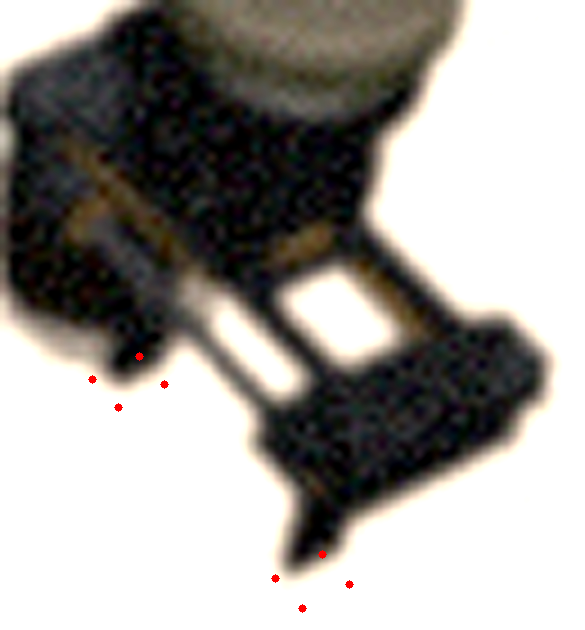

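jog_arm(
  commands=[
    {"translation": [-4,8,-35],"twist": 0.008},
    {"translation": [0,0,-45],"twist": 0},
    {"translation": [0,0,-45],"twist": 0},
    {"translation": [0,0,-40],"twist": 0},
    {"translation": [0,0,-28],"twist": 0},
    {"translation": [0,0,-15],"twist": 0},
    {"translation": [0,0,-5],"twist": 0},
    {"translation": [0,0,0],"twist": 0},
    {"translation": [0,0,0],"twist": 0},
  ],
)

```text
time: 2.3
ee_pos: [0.5954, 0.3184, 0.0114]
eef_rot: [-0.701, 0.086, -0.087, 0.702]
ft_force: [-0.3, -0.0, -0.2]
width: 0.0868
```

```bash
python3 snap.py low top=200,130,320,270 scene=300,90,420,200
```

```text
(no output)
```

View pics/low.png

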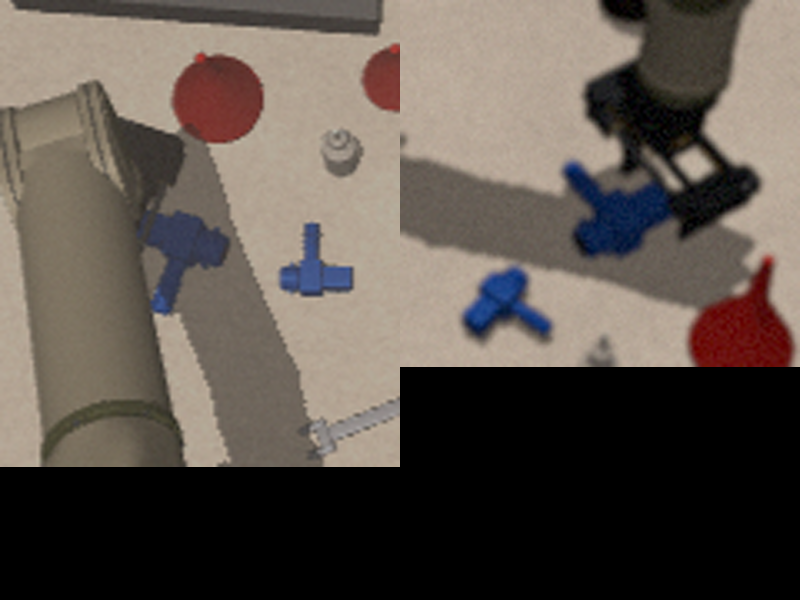

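```bash
cat >st.py <<'E'
from bench import *
import numpy as np
from scipy.spatial.transform import Rotation as R
for i in range(1):
    s=read_state();m=R.from_quat(s["eef_rot"]).as_matrix()
    print(s["time"],s["ee_pos"].round(4),"jaw",np.degrees(np.arctan2(m[1,0],m[0,0])).round(2),"F",s["ft_force"].round(2),"M",s["torque"].round(3),"w",s["width"].round(4),"v",abs(s["joint_vel"]).max().round(4),"q",s["joint_positions"].round(2))
E
python3 st.py
```

```text
Traceback (most recent call last):
  File "st.py", line 6, in <module>
    print(s["time"],s["ee_pos"].round(4),"jaw",np.degrees(np.arctan2(m[1,0],m[0,0])).round(2),"F",s["ft_force"].round(2),"M",s["torque"].round(3),"w",s["width"].round(4),"v",abs(s["joint_vel"]).max().round(4),"q",s["joint_positions"].round(2))
                                                                                                                                                      ^^^^^^^^^^^^^^^^
AttributeError: 'float' object has no attribute 'round'
```

```bash
sed -i 's/s\["width"\].round(4)/round(s["width"],4)/' st.py; python3 st.py
```

```text
2.4 [0.5954 0.3182 0.0113] jaw -14.09 F [ 0.18 -0.7   0.8 ] M [-0.107  0.07  -0.025] w 0.0868 v 0.0047 q [-0.81  0.64  0.35  1.54 -0.24  1.01 -0.64]
```

jog_arm(
  commands=[
    {"translation": [0,0,0],"twist": 0},
  ],
)

```text
time: 2.5
ee_pos: [0.5951, 0.318, 0.0107]
eef_rot: [-0.701, 0.086, -0.087, 0.702]
ft_force: [-0.2, 0.2, -0.1]
width: 0.0871
```

```bash
python3 st.py
```

```text
2.5 [0.5951 0.318  0.0107] jaw -14.09 F [-0.21  0.15 -0.09] M [-0.084  0.049 -0.026] w 0.0871 v 0.0064 q [-0.81  0.64  0.35  1.54 -0.24  1.01 -0.64]
```

jog_arm(
  commands=[
    {"translation": [3,-4,-2],"twist": 0},
    {"translation": [2,-4,-1],"twist": 0},
    {"translation": [0,0,0],"twist": 0},
  ],
)

```text
time: 2.8
ee_pos: [0.6001, 0.3081, 0.0064]
eef_rot: [0.702, -0.087, 0.087, -0.701]
ft_force: [-0.1, -0.4, -0.0]
width: 0.0872
```

jog_arm(
  commands=[
    {"translation": [0,0,0],"twist": 0},
    {"translation": [0,0,0],"twist": 0},
    {"translation": [0,0,0],"twist": 0},
    {"translation": [0,0,0],"twist": 0},
    {"translation": [0,0,0],"twist": 0},
    {"translation": [0,0,0],"twist": 0},
  ],
  grip=1,
  grip_force=6,
)

```text
time: 3.4
ee_pos: [0.5996, 0.3096, 0.0066]
eef_rot: [0.702, -0.087, 0.087, -0.702]
ft_force: [-0.2, -0.7, -0.2]
width: 0.0468
```

jog_arm(
  commands=[
    {"translation": [0,0,0],"twist": 0},
    {"translation": [0,0,0],"twist": 0},
    {"translation": [0,0,0],"twist": 0},
    {"translation": [0,0,0],"twist": 0},
  ],
)

```text
time: 3.8
ee_pos: [0.5996, 0.3096, 0.0066]
eef_rot: [-0.702, 0.087, -0.087, 0.702]
ft_force: [0.9, 0.4, -1.1]
width: 0.034
```

Gripped at 34 mm. Lift so that the spigot side swings down.

jog_arm(
  commands=[
    {"translation": [0,0,10],"twist": 0},
    {"translation": [0,0,15],"twist": 0},
    {"translation": [0,0,15],"twist": 0},
    {"translation": [0,0,15],"twist": 0},
    {"translation": [0,0,15],"twist": 0},
    {"translation": [0,0,15],"twist": 0},
    {"translation": [0,0,15],"twist": 0},
    {"translation": [0,0,0],"twist": 0},
    {"translation": [0,0,0],"twist": 0},
  ],
)

```text
time: 4.7
ee_pos: [0.5996, 0.3096, 0.1067]
eef_rot: [-0.702, 0.087, -0.087, 0.702]
ft_force: [0.1, -0.0, -3.0]
width: 0.034
```

```bash
python3 st.py; python3 snap.py lift top=200,130,320,270 scene=300,70,420,200
```

```text
4.7 [0.5996 0.3096 0.1067] jaw -14.09 F [ 0.07 -0.01 -2.96] M [-0.073  0.017  0.018] w 0.034 v 0.0182 q [-0.82  0.54  0.38  1.47 -0.21  1.17 -0.65]
```

View pics/lift.png

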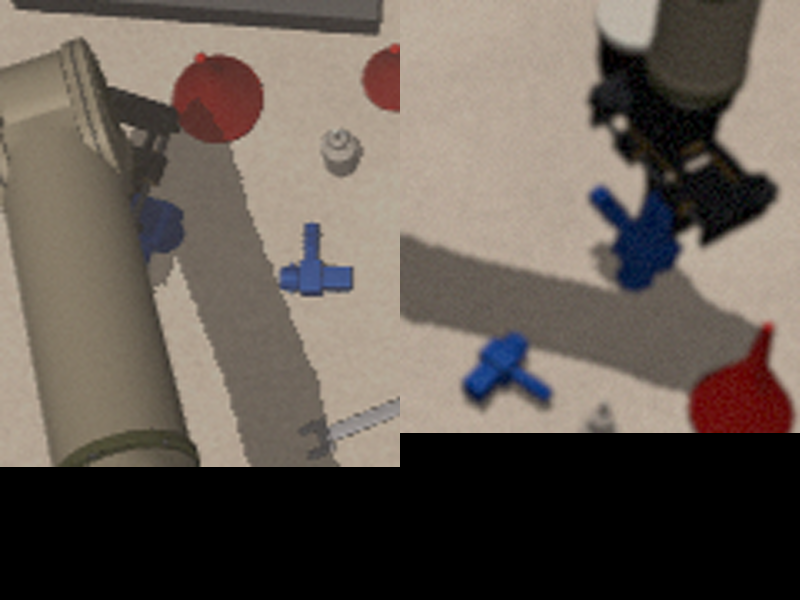

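```bash
cat >ov.py <<'E'
import sys
from h import *
n=sys.argv[1];T=np.array([float(q) for q in sys.argv[2].split(",")]);jaw=np.radians(float(sys.argv[3]));tilt=np.radians(float(sys.argv[4]));s=float(sys.argv[5]);roi=[int(q) for q in sys.argv[6].split(",")];cam=sys.argv[7]
c=pickle.load(open(f"{cam}{n}.pkl","rb"))
ex=-np.array([np.cos(jaw),np.sin(jaw),0]);up=np.array([0,0,1.]);h=np.cross(up,ex) # y at upright
ez=np.cos(tilt)*up-np.sin(tilt)*h; ey=np.cross(ez,ex)
g=T+[0,0,.019];b=g-s*ez
x0,y0,x1,y1=roi;k=min(780/(x1-x0),590/(y1-y0))
im=cv2.resize(c["img"][y0:y1,x0:x1,::-1],None,fx=k,fy=k,interpolation=cv2.INTER_CUBIC);im=np.clip(im*1.7,0,255).astype(np.uint8)
def box(xr,yr,zr,col):
    P=[b+x*ex+y*ey+z*ez for x in xr for y in yr for z in zr];q=(proj(c,P)-[x0,y0]+.5)*k
    cv2.polylines(im,[cv2.convexHull(q.astype(np.int32))],True,col,1)
def cyl(o,ax,u,v,r,l,col):
    P=[o+t*ax+r*(np.cos(a)*u+np.sin(a)*v) for t in l for a in np.linspace(0,6.28,40)];q=(proj(c,P)-[x0,y0]+.5)*k
    cv2.polylines(im,[cv2.convexHull(q.astype(np.int32))],True,col,1)
box((-.017,.017),(-.017,.017),(-.023,.022),(0,255,255));box((-.025,.025),(-.025,.025),(-.057,-.023),(0,255,0))
cyl(b,ez,ex,ey,.0185,(-.087,-.057),(0,0,255));cyl(b-.041*ez,ex,ez,ey,.0125,(.025,.085),(255,0,255))
cv2.imwrite(f"pics/ov_{n}.png",im);print("boss",b,"spigot",b-.087*ez)
E
python3 ov.py lift .5996,.3096,.1067 -14.1 0 .004 345,110,395,165 scene
```

```text
boss [0.5996 0.3096 0.1217] spigot [0.5996 0.3096 0.0347]
```

View pics/ov_lift.png

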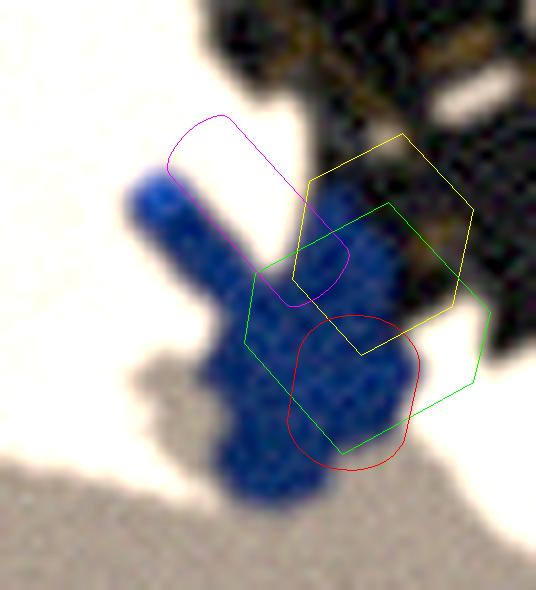

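```bash
python3 ov.py lift .5996,.3096,.1067 -14.1 20 .004 345,110,395,165 scene
```

```text
boss [0.59926672 0.30827314 0.12194123] spigot [0.59201777 0.27941387 0.04018797]
```

View pics/ov_lift.png

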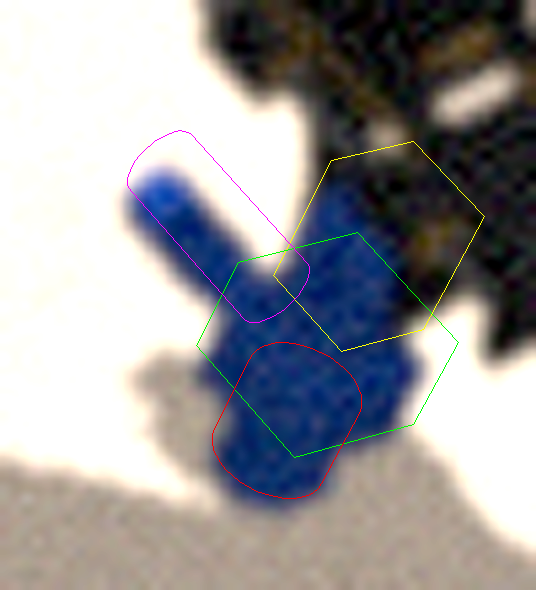

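jog_arm(
  commands=[
    {"translation": [0,0,-14],"twist": 0},
    {"translation": [0,0,-10],"twist": 0},
    {"translation": [0,0,0],"twist": 0},
  ],
)

```text
time: 5.1
ee_pos: [0.5987, 0.3093, 0.0803]
eef_rot: [0.702, -0.087, 0.086, -0.701]
ft_force: [0.1, -0.9, -2.1]
width: 0.0341
```

jog_arm(
  commands=[
    {"translation": [0,0,0],"twist": 0},
    {"translation": [0,0,0],"twist": 0},
    {"translation": [0,0,0],"twist": 0},
    {"translation": [0,0,0],"twist": 0},
  ],
  grip_force=3,
)

```text
time: 5.5
ee_pos: [0.5996, 0.3096, 0.0827]
eef_rot: [-0.702, 0.087, -0.087, 0.702]
ft_force: [-0.4, 0.8, -1.3]
width: 0.0338
```

```bash
python3 st.py; python3 snap.py l2 top=200,130,320,270 scene=300,70,420,200; python3 ov.py l2 .5996,.3096,.083 -14.1 0 .008 345,110,395,165 scene
```

```text
5.5 [0.5996 0.3096 0.0827] jaw -14.09 F [-0.37  0.77 -1.26] M [-0.129  0.095 -0.038] w 0.0338 v 0.0019 q [-0.81  0.56  0.37  1.49 -0.22  1.13 -0.65]
boss [0.5996 0.3096 0.094 ] spigot [0.5996 0.3096 0.007 ]
```

View pics/ov_l2.png

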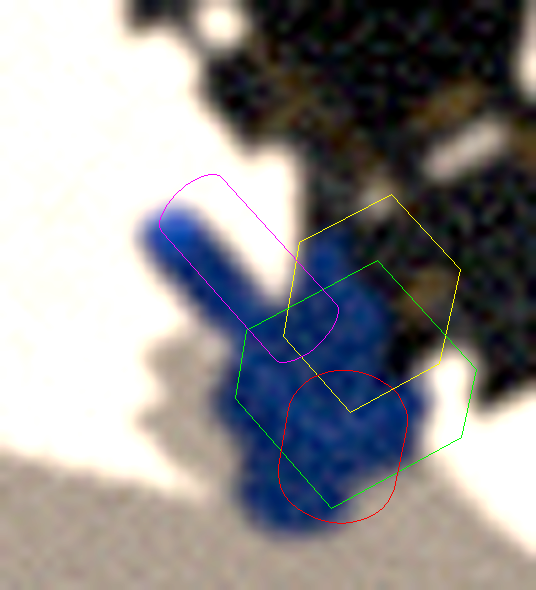

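jog_arm(
  commands=[
    {"translation": [0,0,-3],"twist": 0},
    {"translation": [0,0,0],"twist": 0},
  ],
)

```text
time: 5.8
ee_pos: [0.5999, 0.3099, 0.08]
eef_rot: [-0.701, 0.086, -0.087, 0.702]
ft_force: [-0.9, 0.7, 1.7]
width: 0.0342
```

```bash
python3 st.py
```

```text
5.8 [0.5999 0.3099 0.08  ] jaw -14.09 F [-0.87  0.66  1.67] M [ 0.007  0.136 -0.033] w 0.0342 v 0.0043 q [-0.81  0.56  0.37  1.49 -0.22  1.13 -0.64]
```

jog_arm(
  commands=[
    {"translation": [0,0,-3],"twist": 0},
    {"translation": [0,0,0],"twist": 0},
  ],
)

```text
time: 6.0
ee_pos: [0.5997, 0.3097, 0.0766]
eef_rot: [-0.702, 0.087, -0.087, 0.702]
ft_force: [-0.7, 0.3, 2.9]
width: 0.0337
```

```bash
python3 st.py
```

```text
6.0 [0.5997 0.3097 0.0766] jaw -14.09 F [-0.69  0.26  2.87] M [-0.036  0.079 -0.038] w 0.0337 v 0.003 q [-0.81  0.57  0.37  1.49 -0.22  1.12 -0.64]
```

```bash
python3 snap.py l3 top=200,130,320,270 scene=300,70,420,200; python3 ov.py l3 .5997,.3097,.0766 -14.1 0 .008 345,110,395,165 scene
```

```text
boss [0.5997 0.3097 0.0876] spigot [0.5997 0.3097 0.0006]
```

View pics/ov_l3.png

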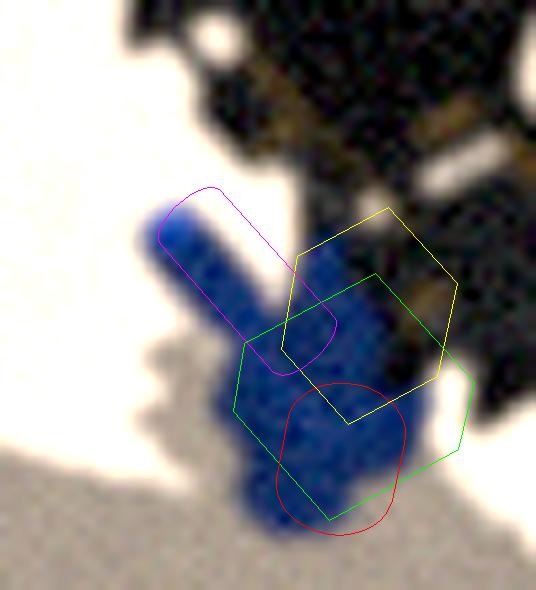

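```bash
for t in -10 10; do python3 ov.py l3 .5977,.3067,.0766 -14.1 $t .008 345,110,395,165 scene; cp pics/ov_l3.png pics/o$t.png; done; python3 - <<'E'
import cv2,numpy as np
a=cv2.imread("pics/o-10.png");b=cv2.imread("pics/o10.png");c=np.hstack([a,b]);cv2.imwrite("pics/o2.png",cv2.resize(c,None,fx=.74,fy=.74))
E
```

```text
boss [0.59803843 0.30804733 0.08772154] spigot [0.60171881 0.32269957 0.00204326]
boss [0.59736157 0.30535267 0.08772154] spigot [0.59368119 0.29070043 0.00204326]
```

View pics/o2.png

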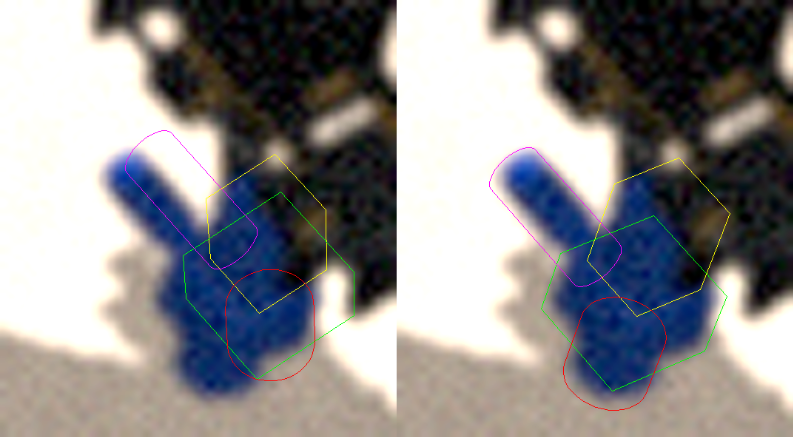

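jog_arm(
  commands=[
    {"translation": [-1,-3,-1],"twist": 0},
    {"translation": [-1,-4,-1],"twist": 0},
    {"translation": [0,0,-2],"twist": 0},
    {"translation": [0,0,0],"twist": 0},
  ],
)

```text
time: 6.5
ee_pos: [0.5975, 0.302, 0.0723]
eef_rot: [0.702, -0.087, 0.087, -0.702]
ft_force: [0.8, -0.2, 1.6]
width: 0.0342
```

```bash
python3 st.py; python3 snap.py l4 top=200,130,320,270 scene=300,70,420,200; python3 ov.py l4 .5957,.3007,.072 -14.1 0 .004 345,110,395,165 scene
```

```text
6.5 [0.5975 0.302  0.0723] jaw -14.12 F [ 0.79 -0.21  1.62] M [-0.345 -0.133  0.04 ] w 0.0342 v 0.0044 q [-0.81  0.56  0.37  1.51 -0.22  1.11 -0.64]
boss [0.5957 0.3007 0.087 ] spigot [0.5957 0.3007 0.    ]
```

View pics/ov_l4.png

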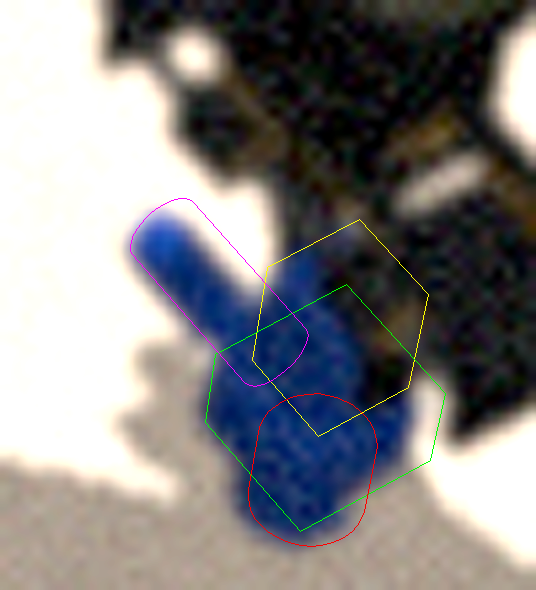

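jog_arm(
  commands=[
    {"translation": [0,0,0],"twist": 0},
    {"translation": [0,0,0],"twist": 0},
    {"translation": [0,0,0],"twist": 0},
  ],
  grip_force=30,
)

```text
time: 6.9
ee_pos: [0.5975, 0.3023, 0.0723]
eef_rot: [0.702, -0.087, 0.087, -0.702]
ft_force: [0.1, -2.1, -0.2]
width: 0.0339
```

```bash
cat >bo.py <<'E'
from h import *
import sys
P={"top":tuple(float(q) for q in sys.argv[1].split(",")),"scene":tuple(float(q) for q in sys.argv[2].split(","))}
out=[]
for n,roi in(("top",(360,193,405,238)),("scene",(230,212,285,267))):
    c=pickle.load(open(n+"0.pkl","rb"));x0,y0,x1,y1=roi;k=400/(x1-x0)
    im=cv2.resize(c["img"][y0:y1,x0:x1,::-1],None,fx=k,fy=k,interpolation=cv2.INTER_CUBIC).astype(float);im=np.clip(im*3-60*(n=="top"),0,255).astype(np.uint8)
    a=np.linspace(0,6.28,80)
    for r,z,col in((.0245,.088,(0,0,255)),(.031,.088,(0,255,255)),(.04,.074,(255,0,255))):
        q=(proj(c,np.c_[P[n][0]+r*np.cos(a),P[n][1]+r*np.sin(a),0*a+z])-[x0,y0]+.5)*k
        cv2.polylines(im,[q.astype(np.int32)],True,col,1)
    out.append(im[:400,:400])
cv2.imwrite("pics/bo.png",np.hstack(out))
E
python3 bo.py .568,-.2015 .570,-.2038;python3 st.py
```

```text
6.9 [0.5975 0.3023 0.0723] jaw -14.1 F [ 0.13 -2.1  -0.2 ] M [-0.469 -0.092  0.01 ] w 0.0339 v 0.001 q [-0.81  0.56  0.37  1.51 -0.22  1.11 -0.64]
```

View pics/bo.png

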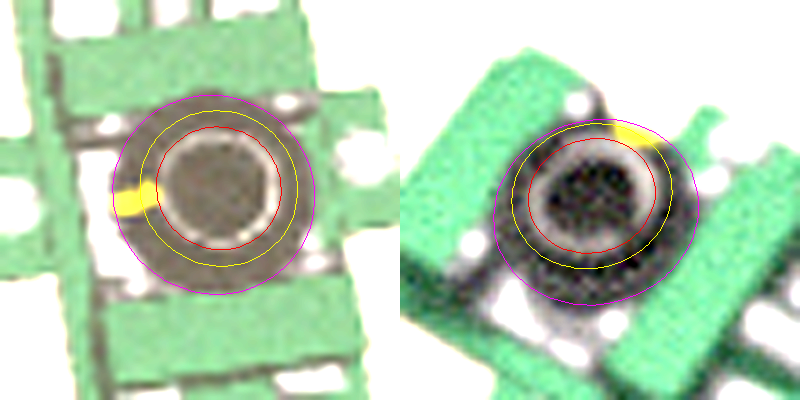

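```bash
python3 - <<'E'
from h import *
c=pickle.load(open("top0.pkl","rb"))
C=np.array([.568,-.2015])
for u,v,z in((373.5,215.3,.074),(376.3,214.25,.088)):
    m=ray(c,u,v,z)[0]-C;print(np.degrees(np.arctan2(m[1],m[0])),np.hypot(*m))
for n,roi in(("top",(345,165,420,255)),("scene",(215,210,330,300))):
    c=pickle.load(open(n+"0.pkl","rb"));x0,y0,x1,y1=roi
    g=cv2.resize(cv2.cvtColor(c["img"][y0:y1,x0:x1],cv2.COLOR_RGB2GRAY),None,fx=4,fy=4,interpolation=cv2.INTER_CUBIC)
    L=cv2.createLineSegmentDetector().detect(g)[0][:,0]
    for l in L:
        if np.hypot(l[2]-l[0],l[3]-l[1])<60:continue
        p=l/4; P=ray(c,p[[0,2]]+x0-.375,p[[1,3]]+y0-.375,.067);d=P[1]-P[0];a=np.degrees(np.arctan2(d[1],d[0]))%90
        print(n,round(a,1),round(np.hypot(*d)*1e3),P.round(3).tolist())
E
```

```text
99.77754761543329 0.03569601440543129
98.67968611227745 0.027483389419781293
top 12.0 67 [[0.465, -0.222], [0.451, -0.156]]
top 12.3 79 [[0.453, -0.157], [0.53, -0.14]]
top 12.4 77 [[0.591, -0.127], [0.666, -0.11]]
scene 12.1 77 [[0.589, -0.277], [0.514, -0.293]]
scene 11.0 59 [[0.725, -0.248], [0.667, -0.259]]
scene 12.2 54 [[0.653, -0.29], [0.6, -0.302]]
scene 12.3 110 [[0.509, -0.29], [0.485, -0.182]]
scene 12.3 47 [[0.64, -0.145], [0.686, -0.135]]
```

jog_arm(
  commands=[
    {"translation": [0,0,20],"twist": 0},
    {"translation": [0,0,40],"twist": 0},
    {"translation": [0,0,40],"twist": 0},
    {"translation": [0,0,45],"twist": 0},
    {"translation": [-2,-35,0],"twist": 0.04},
    {"translation": [-2,-45,0],"twist": 0.04},
    {"translation": [-2,-45,0],"twist": 0.04},
    {"translation": [-2,-45,0],"twist": 0.04},
    {"translation": [-2,-45,0],"twist": 0.04},
    {"translation": [-2,-45,0],"twist": 0.04},
    {"translation": [-2,-45,0],"twist": 0.04},
    {"translation": [-2,-45,0],"twist": 0.04},
    {"translation": [-2,-45,0],"twist": 0.04},
    {"translation": [-2,-45,0],"twist": 0.04},
    {"translation": [-3,-40,0],"twist": 0.05},
    {"translation": [-4,-24,0],"twist": 0.05},
    {"translation": [0,0,0],"twist": 0},
    {"translation": [0,0,0],"twist": 0},
  ],
)

```text
time: 8.7
ee_pos: [0.5703, -0.2011, 0.217]
eef_rot: [-0.701, -0.089, 0.089, 0.702]
ft_force: [-0.3, 0.7, -2.4]
width: 0.0338
```

```bash
python3 st.py; python3 snap.py b1 top=320,150,450,270 scene=190,140,320,280
```

```text
8.7 [ 0.5703 -0.2011  0.217 ] jaw 14.49 F [-0.27  0.71 -2.43] M [ 0.029  0.075 -0.036] w 0.0338 v 0.0275 q [-0.19  0.32  0.57  1.55 -0.17  1.33  0.65]
```

View pics/b1.png

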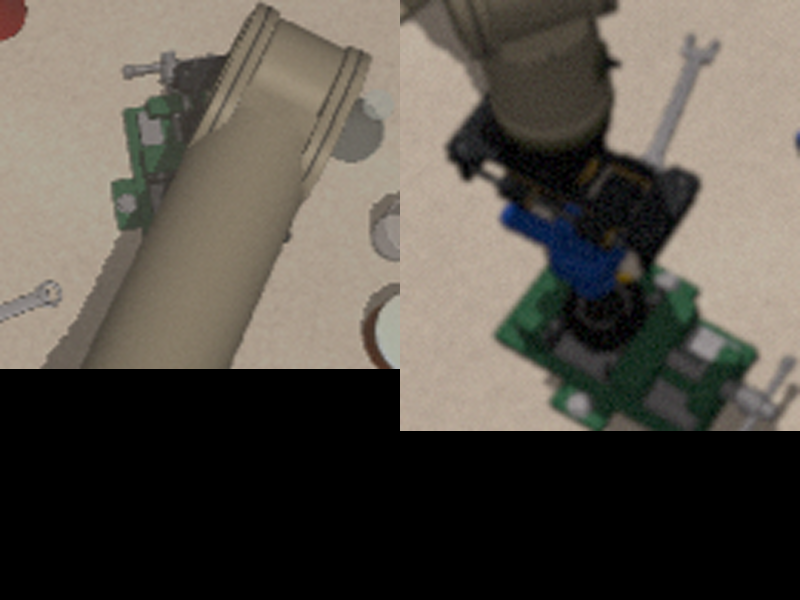

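```bash
python3 ov.py b1 .5703,-.2011,.217 14.5 0 .004 215,185,275,255 scene
```

```text
boss [ 0.5703 -0.2011  0.232 ] spigot [ 0.5703 -0.2011  0.145 ]
```

View pics/ov_b1.png

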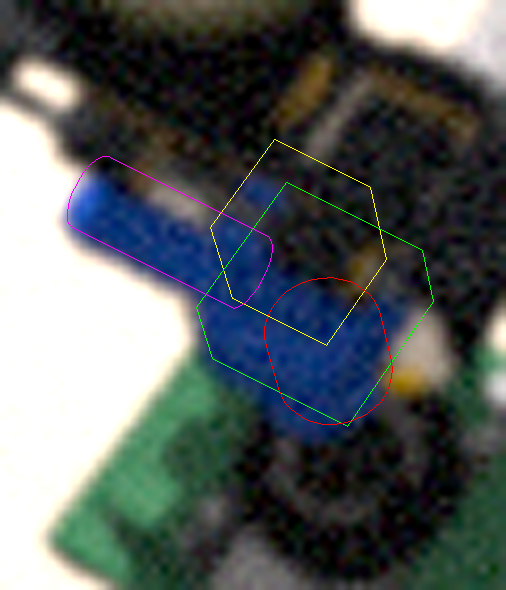

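```bash
python3 - <<'E'
from h import *
c=pickle.load(open("sceneb1.pkl","rb"));x0,y0,x1,y1=218,195,273,245
im=c["img"][y0:y1,x0:x1].astype(np.float32);k=12
f=cv2.resize(im[:,:,2]-im[:,:,0],None,fx=k,fy=k,interpolation=cv2.INTER_CUBIC)
f2=np.clip(f*3.5,0,255).astype(np.uint8);o=cv2.applyColorMap(f2,cv2.COLORMAP_JET)
cs,_=cv2.findContours((f>22).astype(np.uint8),cv2.RETR_EXTERNAL,cv2.CHAIN_APPROX_NONE)
cv2.drawContours(o,cs,-1,(255,255,255),1)
cv2.imwrite("pics/bl.png",o)
E
```

```text
(no output)
```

View pics/bl.png

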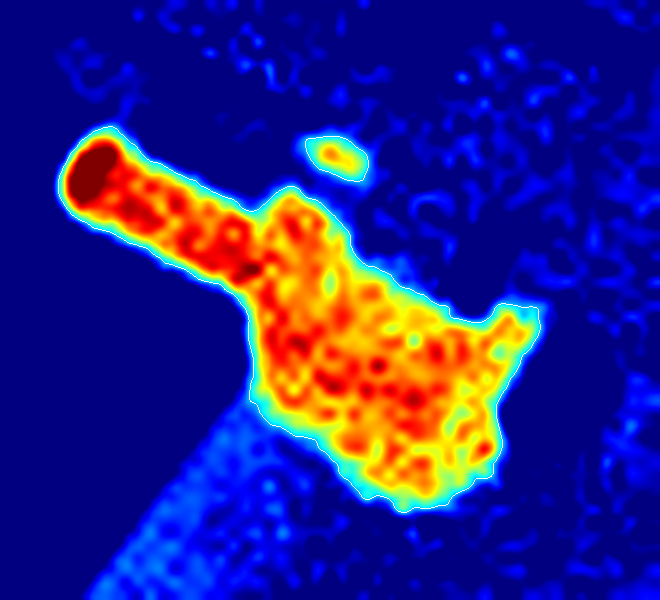

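```bash
cat >ov2.py <<'E'
import sys
from h import *
# n T jaw tilts roi offsets
n=sys.argv[1];T=np.array([float(q) for q in sys.argv[2].split(",")]);jaw=np.radians(float(sys.argv[3]));s=float(sys.argv[5]);x0,y0,x1,y1=[int(q) for q in sys.argv[6].split(",")]
c=pickle.load(open(f"scene{n}.pkl","rb"));out=[]
for tl in sys.argv[4].split(","):
    tilt=np.radians(float(tl))
    ex=-np.array([np.cos(jaw),np.sin(jaw),0]);up=np.array([0,0,1.]);h=np.cross(up,ex)
    ez=np.cos(tilt)*up-np.sin(tilt)*h; ey=np.cross(ez,ex);b=T+[0,0,.019]-s*ez
    k=395/(x1-x0);im=c["img"][y0:y1,x0:x1].astype(np.float32)
    f=cv2.resize(im[:,:,2]-im[:,:,0],None,fx=k,fy=k,interpolation=cv2.INTER_CUBIC)
    o=cv2.cvtColor(np.clip(f*2.5,0,255).astype(np.uint8),cv2.COLOR_GRAY2BGR)
    def hull(P,col):
        q=(proj(c,P)-[x0,y0]+.5)*k;cv2.polylines(o,[cv2.convexHull(q.astype(np.int32))],True,col,1)
    def box(r,z,col): hull([b+x*ex+y*ey+w*ez for x in(-r,r) for y in(-r,r) for w in z],col)
    def cyl(oo,ax,u,v,r,l,col): hull([oo+t*ax+r*(np.cos(a)*u+np.sin(a)*v) for t in l for a in np.linspace(0,6.28,40)],col)
    box(.017,(-.023,.022),(0,255,255));box(.025,(-.057,-.023),(0,255,0))
    cyl(b,ez,ex,ey,.0185,(-.084,-.057),(0,0,255));cyl(b-.041*ez,ex,ez,ey,.0125,(.025,.085),(255,0,255))
    out.append(o)
cv2.imwrite("pics/ov2.png",np.hstack(out))
E
python3 ov2.py b1 .5703,-.2011,.217 14.5 3,8 .004 215,190,275,245
```

```text
(no output)
```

View pics/ov2.png

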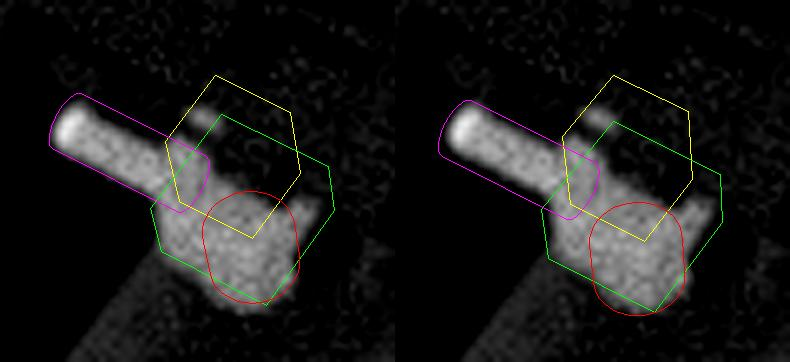

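jog_arm(
  commands=[
    {"translation": [-5,4,-15],"twist": 0.03},
    {"translation": [0,0,-25],"twist": 0.02},
    {"translation": [0,0,-10],"twist": 0},
    {"translation": [0,0,0],"twist": 0},
  ],
  grip_force=10,
)

```text
time: 9.2
ee_pos: [0.565, -0.196, 0.1662]
eef_rot: [-0.698, -0.106, 0.108, 0.699]
ft_force: [-0.2, 0.6, -1.9]
width: 0.0338
```

```bash
python3 st.py; python3 snap.py b2 scene=205,180,290,260
```

```text
9.2 [ 0.565  -0.196   0.1662] jaw 17.46 F [-0.16  0.63 -1.93] M [-0.023  0.012 -0.013] w 0.0338 v 0.0421 q [-0.19  0.34  0.55  1.63 -0.19  1.22  0.71]
```

View pics/b2.png

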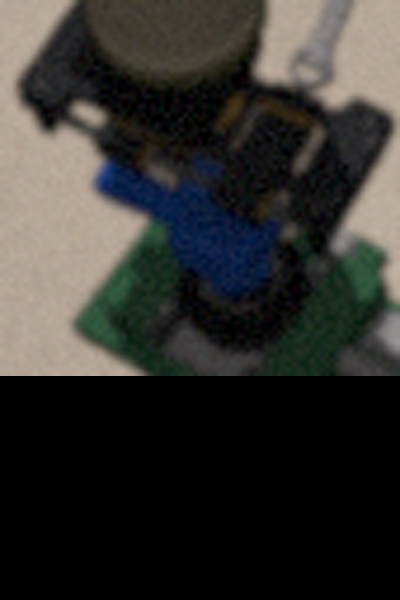

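jog_arm(
  commands=[
    {"translation": [0,0,-5],"twist": 0},
    {"translation": [0,0,-3],"twist": 0},
    {"translation": [0,0,0],"twist": 0},
  ],
)

```text
time: 9.55
ee_pos: [0.5656, -0.1974, 0.1596]
eef_rot: [-0.699, -0.107, 0.107, 0.699]
ft_force: [0.4, 0.3, -2.2]
width: 0.0336
```

```bash
python3 st.py
```

```text
9.55 [ 0.5656 -0.1974  0.1596] jaw 17.41 F [ 0.37  0.31 -2.15] M [-0.09   0.023 -0.034] w 0.0336 v 0.0076 q [-0.19  0.34  0.55  1.64 -0.19  1.21  0.71]
```

jog_arm(
  commands=[
    {"translation": [0,0,-3],"twist": 0},
    {"translation": [0,0,-2],"twist": 0},
    {"translation": [0,0,0],"twist": 0},
  ],
)

```text
time: 9.85
ee_pos: [0.5654, -0.1974, 0.1543]
eef_rot: [-0.699, -0.107, 0.107, 0.699]
ft_force: [0.3, -1.0, -2.7]
width: 0.0338
```

```bash
python3 st.py
```

```text
9.85 [ 0.5654 -0.1974  0.1543] jaw 17.41 F [ 0.34 -0.95 -2.66] M [-0.068  0.055 -0.017] w 0.0338 v 0.0043 q [-0.18  0.35  0.55  1.65 -0.19  1.2   0.71]
```

jog_arm(
  commands=[
    {"translation": [0,0,-3],"twist": 0},
    {"translation": [0,0,-3],"twist": 0},
    {"translation": [0,0,0],"twist": 0},
  ],
)

```text
time: 10.15
ee_pos: [0.5657, -0.1968, 0.1484]
eef_rot: [-0.699, -0.107, 0.107, 0.699]
ft_force: [0.3, 1.2, -2.1]
width: 0.0336
```

```bash
python3 st.py
```

```text
10.15 [ 0.5657 -0.1968  0.1484] jaw 17.44 F [ 0.32  1.2  -2.06] M [ 0.417 -0.117  0.005] w 0.0336 v 0.0035 q [-0.18  0.35  0.55  1.65 -0.2   1.19  0.72]
```

jog_arm(
  commands=[
    {"translation": [0,0,-3],"twist": 0},
    {"translation": [0,0,0],"twist": 0},
  ],
)

```text
time: 10.35
ee_pos: [0.5656, -0.1971, 0.1451]
eef_rot: [-0.699, -0.107, 0.107, 0.699]
ft_force: [1.0, 2.1, -2.8]
width: 0.0341
```

```bash
python3 st.py
```

```text
10.35 [ 0.5656 -0.1971  0.1451] jaw 17.43 F [ 0.97  2.05 -2.82] M [ 0.371 -0.255  0.013] w 0.0341 v 0.0054 q [-0.18  0.36  0.55  1.66 -0.2   1.18  0.72]
```

jog_arm(
  commands=[
    {"translation": [1,-3,-2],"twist": 0},
    {"translation": [0,-3,-2],"twist": 0},
    {"translation": [0,0,0],"twist": 0},
  ],
  grip_force=5,
)

```text
time: 10.65
ee_pos: [0.5667, -0.204, 0.1414]
eef_rot: [0.699, 0.107, -0.107, -0.699]
ft_force: [1.5, 1.4, -2.1]
width: 0.0341
```

```bash
python3 st.py
```

```text
10.65 [ 0.5667 -0.204   0.1414] jaw 17.39 F [ 1.53  1.43 -2.1 ] M [ 0.188 -0.534 -0.035] w 0.0341 v 0.0076 q [-0.17  0.37  0.55  1.65 -0.2   1.18  0.73]
```

jog_arm(
  commands=[
    {"translation": [2,0,-2],"twist": 0},
    {"translation": [0,0,-2],"twist": 0},
    {"translation": [0,0,0],"twist": 0},
  ],
  grip_force=4,
)

```text
time: 10.95
ee_pos: [0.5683, -0.2035, 0.1371]
eef_rot: [0.699, 0.107, -0.107, -0.699]
ft_force: [-0.1, 0.4, -2.3]
width: 0.0339
```

```bash
python3 st.py; python3 snap.py b3 scene=205,180,290,260;  python3 ov2.py b3 .5687,-.204,.1375 17.4 0,4 .004 215,200,275,255
```

```text
10.95 [ 0.5683 -0.2035  0.1371] jaw 17.41 F [-0.1   0.39 -2.27] M [-0.071  0.015  0.034] w 0.0339 v 0.0051 q [-0.17  0.38  0.55  1.65 -0.21  1.17  0.73]
```

View pics/ov2.png

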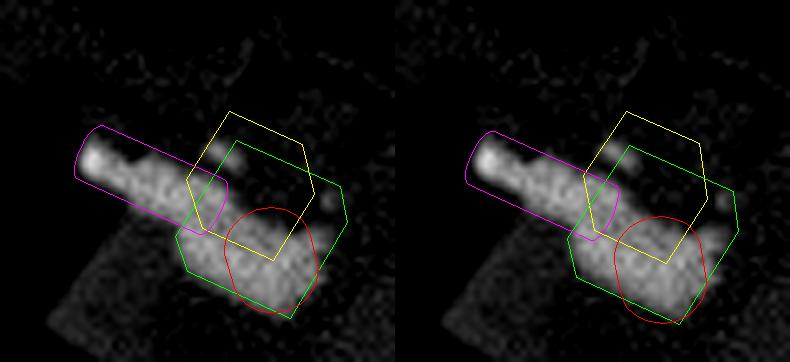

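View pics/b3.png

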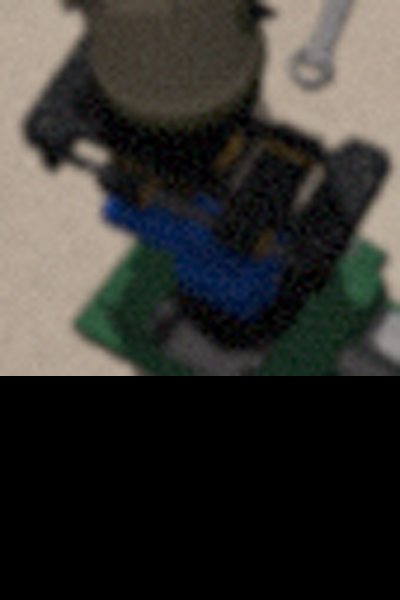

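jog_arm(
  commands=[
    {"translation": [0,0,-2],"twist": 0},
    {"translation": [0,0,-1],"twist": 0},
    {"translation": [0,0,0],"twist": 0},
  ],
  grip_force=3,
)

```text
time: 11.3
ee_pos: [0.5689, -0.2035, 0.1351]
eef_rot: [0.699, 0.107, -0.107, -0.699]
ft_force: [0.2, -0.4, 3.7]
width: 0.0339
```

```bash
python3 st.py
```

```text
11.3 [ 0.5689 -0.2035  0.1351] jaw 17.42 F [ 0.17 -0.44  3.66] M [-0.049  0.049 -0.029] w 0.0339 v 0.0009 q [-0.17  0.38  0.55  1.66 -0.21  1.17  0.73]
```

jog_arm(
  commands=[
    {"translation": [0,0,0],"twist": 0},
    {"translation": [0,0,0],"twist": 0},
    {"translation": [0,0,0],"twist": 0},
    {"translation": [0,0,0],"twist": 0},
    {"translation": [0,0,0],"twist": 0},
    {"translation": [0,0,0],"twist": 0},
  ],
  grip=0.2,
)

```text
time: 11.9
ee_pos: [0.5685, -0.2034, 0.1345]
eef_rot: [-0.699, -0.107, 0.107, 0.699]
ft_force: [0.2, -0.8, 0.0]
width: 0.068
```

```bash
python3 st.py; python3 snap.py b4 scene=205,180,290,260;  python3 ov2.py b4 .5687,-.204,.1335 17.4 0,-5 .004 215,200,275,255
```

```text
11.9 [ 0.5685 -0.2034  0.1345] jaw 17.42 F [ 0.16 -0.76  0.04] M [-0.129 -0.048 -0.032] w 0.068 v 0.0018 q [-0.17  0.38  0.55  1.66 -0.21  1.17  0.73]
```

View pics/ov2.png

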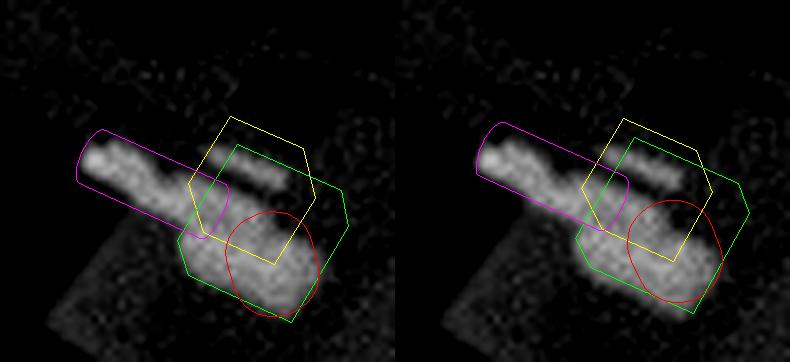

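View pics/b4.png

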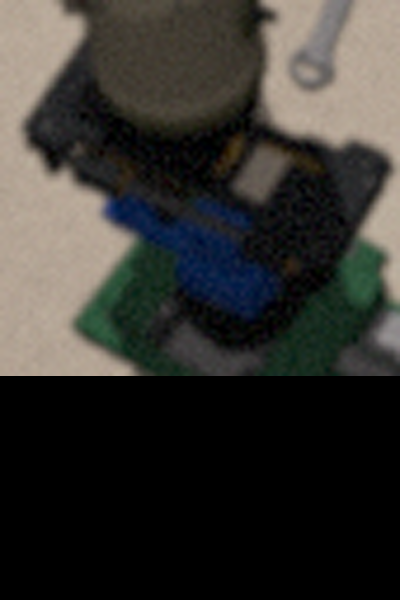

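jog_arm(
  commands=[
    {"translation": [0,0,15],"twist": 0},
    {"translation": [0,0,40],"twist": 0},
    {"translation": [0,0,45],"twist": 0},
    {"translation": [0,0,0],"twist": 0},
    {"translation": [0,0,0],"twist": 0},
  ],
)

```text
time: 12.45
ee_pos: [0.5691, -0.2037, 0.2365]
eef_rot: [0.699, 0.108, -0.106, -0.699]
ft_force: [-0.7, 0.5, -0.7]
width: 0.0696
```

```bash
python3 st.py; python3 snap.py b5 scene=205,180,290,260 top=340,160,420,260;  python3 ov2.py b5 .5687,-.204,.136 17.4 0,-5 .004 215,200,275,255
```

```text
12.45 [ 0.5691 -0.2037  0.2365] jaw 17.41 F [-0.71  0.46 -0.68] M [-0.075  0.034 -0.007] w 0.0696 v 0.0464 q [-0.19  0.3   0.57  1.53 -0.16  1.36  0.7 ]
```

View pics/ov2.png

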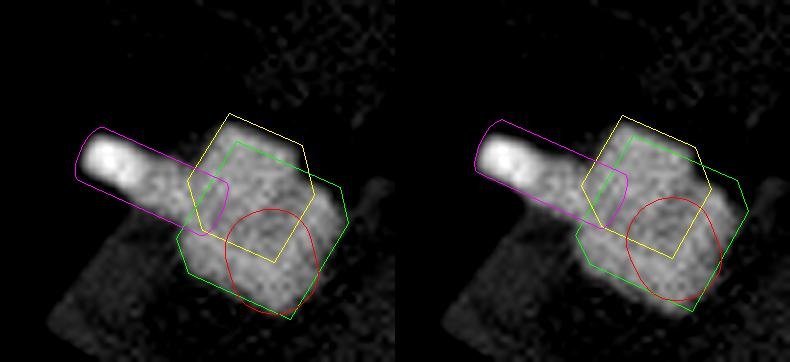

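View pics/b5.png

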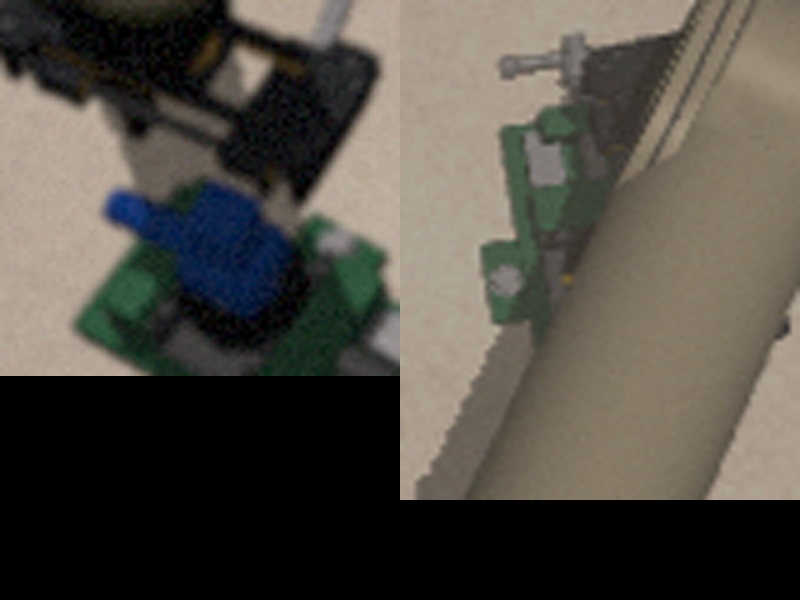

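jog_arm(
  commands=[
    {"translation": [0,0,-45],"twist": 0},
    {"translation": [0,0,-38],"twist": 0},
    {"translation": [0,0,-14],"twist": 0},
    {"translation": [0,0,0],"twist": 0},
  ],
)

```text
time: 12.95
ee_pos: [0.5671, -0.2029, 0.1353]
eef_rot: [-0.698, -0.105, 0.109, 0.699]
ft_force: [-0.4, -0.5, 0.9]
width: 0.0697
```

jog_arm(
  commands=[
    {"translation": [0,0,0],"twist": 0},
    {"translation": [0,0,0],"twist": 0},
    {"translation": [0,0,0],"twist": 0},
    {"translation": [0,0,0],"twist": 0},
    {"translation": [0,0,0],"twist": 0},
    {"translation": [0,0,0],"twist": 0},
  ],
  grip=1,
  grip_force=12,
)

```text
time: 13.55
ee_pos: [0.5688, -0.2034, 0.1379]
eef_rot: [0.699, 0.107, -0.107, -0.699]
ft_force: [0.8, -0.2, 1.4]
width: 0.0337
```

```bash
python3 st.py
```

```text
13.55 [ 0.5688 -0.2034  0.1379] jaw 17.42 F [ 0.79 -0.15  1.39] M [-0.051  0.144 -0.028] w 0.0337 v 0.0013 q [-0.17  0.38  0.55  1.65 -0.21  1.17  0.73]
```

Start turning: about 40° first, following the drop.

jog_arm(
  commands=[
    {"translation": [0,0,0],"twist": -0.1},
    {"translation": [0,0,0],"twist": -0.1},
    {"translation": [0,0,-0.3],"twist": -0.1},
    {"translation": [0,0,-0.3],"twist": -0.1},
    {"translation": [0,0,0],"twist": 0},
    {"translation": [0,0,0],"twist": 0},
  ],
  grip_force=20,
)

```text
time: 14.15
ee_pos: [0.5684, -0.2032, 0.1367]
eef_rot: [-0.706, 0.033, -0.033, 0.706]
ft_force: [-0.3, -0.5, -1.6]
width: 0.0339
```

```bash
python3 st.py
```

```text
14.15 [ 0.5684 -0.2032  0.1367] jaw -5.32 F [-0.28 -0.5  -1.57] M [-0.074  0.104 -0.001] w 0.0339 v 0.0051 q [-0.22  0.39  0.62  1.66 -0.24  1.17  0.36]
```

jog_arm(
  commands=[
    {"translation": [0,0,-0.4],"twist": -0.1},
    {"translation": [0,0,-0.4],"twist": -0.1},
    {"translation": [0,0,-0.4],"twist": -0.1},
    {"translation": [0,0,-0.4],"twist": -0.1},
    {"translation": [0,0,-0.4],"twist": -0.1},
    {"translation": [0,0,0],"twist": 0},
    {"translation": [0,0,0],"twist": 0},
  ],
  grip_force=30,
)

```text
time: 14.85
ee_pos: [0.569, -0.2035, 0.1355]
eef_rot: [-0.676, 0.206, -0.207, 0.676]
ft_force: [0.3, 1.4, 3.5]
width: 0.034
```

```bash
python3 st.py
```

```text
14.85 [ 0.569  -0.2035  0.1355] jaw -33.89 F [0.3  1.39 3.48] M [-0.01  -0.059 -0.038] w 0.034 v 0.0053 q [-0.29  0.41  0.71  1.66 -0.29  1.18 -0.1 ]
```

jog_arm(
  commands=[
    {"translation": [0,0,-0.3],"twist": -0.1},
    {"translation": [0,0,-0.3],"twist": -0.1},
    {"translation": [0,0,-0.3],"twist": -0.1},
    {"translation": [0,0,-0.3],"twist": -0.1},
    {"translation": [0,0,0],"twist": 0},
    {"translation": [0,0,0],"twist": 0},
  ],
  grip_force=40,
)

```text
time: 15.45
ee_pos: [0.5695, -0.2039, 0.1349]
eef_rot: [-0.622, 0.336, -0.338, 0.622]
ft_force: [0.3, -0.6, 8.2]
width: 0.0337
```

```bash
python3 st.py; python3 snap.py b6 scene=205,180,290,260;  python3 ov2.py b6 .5687,-.204,.134 -57 0,0 .004 215,200,275,255
```

```text
15.45 [ 0.5695 -0.2039  0.1349] jaw -56.87 F [ 0.27 -0.58  8.22] M [-0.173 -0.047 -0.076] w 0.0337 v 0.008 q [-0.35  0.43  0.79  1.66 -0.33  1.18 -0.47]
```

View pics/b6.png

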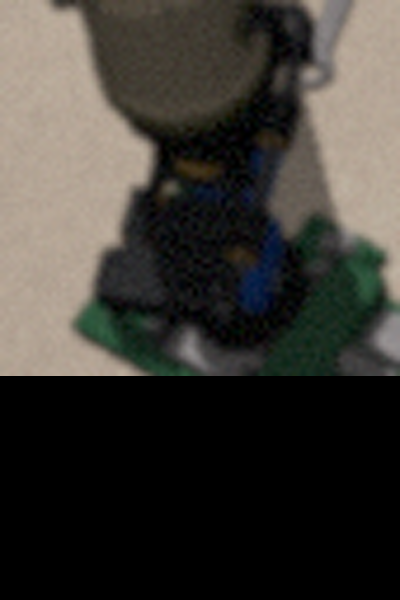

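View pics/ov2.png

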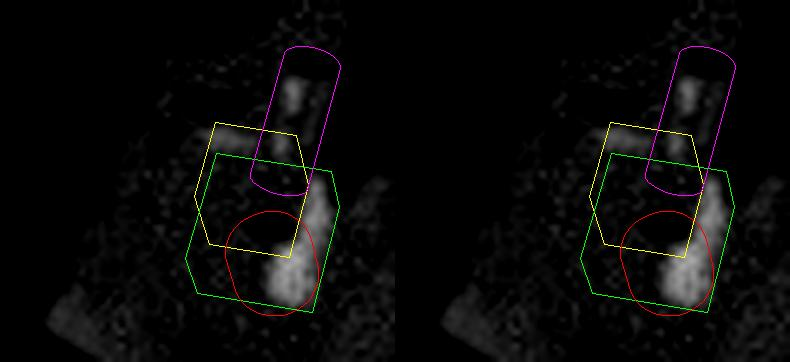

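jog_arm(
  commands=[
    {"translation": [0,0,-0.3],"twist": -0.08},
    {"translation": [0,0,-0.2],"twist": -0.08},
    {"translation": [0,0,-0.2],"twist": -0.08},
    {"translation": [0,0,0],"twist": 0},
    {"translation": [0,0,0],"twist": 0},
  ],
)

```text
time: 16.0
ee_pos: [0.5699, -0.2038, 0.1343]
eef_rot: [-0.577, 0.408, -0.41, 0.578]
ft_force: [2.4, 0.2, 7.7]
width: 0.0336
```

```bash
python3 st.py
```

```text
16.0 [ 0.5699 -0.2038  0.1343] jaw -70.6 F [2.45 0.19 7.71] M [-0.064 -0.396 -0.089] w 0.0336 v 0.0037 q [-0.38  0.45  0.84  1.67 -0.36  1.18 -0.69]
```

jog_arm(
  commands=[
    {"translation": [0,0,0.6],"twist": 0},
    {"translation": [0,0,0],"twist": 0},
  ],
)

```text
time: 16.2
ee_pos: [0.5697, -0.2037, 0.1344]
eef_rot: [-0.576, 0.408, -0.41, 0.577]
ft_force: [4.9, -1.1, 3.8]
width: 0.034
```

```bash
python3 st.py;python3 -c "
from bench import *
print(read_state()['joint_torque'].round(3))"
```

```text
16.2 [ 0.5697 -0.2037  0.1344] jaw -70.67 F [ 4.88 -1.06  3.84] M [-0.419 -1.238  0.054] w 0.034 v 0.0108 q [-0.38  0.45  0.84  1.67 -0.36  1.18 -0.69]
[ 2.1100e-01 -4.8733e+01  1.2887e+01 -2.9897e+01  5.0100e-01  1.8920e+00
  3.7000e-02]
```

jog_arm(
  commands=[
    {"translation": [-0.5,0,0.6],"twist": 0},
    {"translation": [0,0,0],"twist": 0},
    {"translation": [0,0,0],"twist": 0},
  ],
)

```text
time: 16.5
ee_pos: [0.5695, -0.2038, 0.1346]
eef_rot: [-0.577, 0.408, -0.41, 0.577]
ft_force: [8.3, -2.5, -0.7]
width: 0.0336
```

```bash
python3 st.py;python3 -c "
from bench import *
print(read_state()['joint_torque'].round(3))"
```

```text
16.5 [ 0.5695 -0.2038  0.1346] jaw -70.69 F [ 8.29 -2.48 -0.66] M [-0.714 -2.046  0.061] w 0.0336 v 0.003 q [-0.38  0.45  0.84  1.67 -0.36  1.18 -0.69]
[  0.114 -50.804  13.501 -30.387   0.665   3.186  -0.074]
```

jog_arm(
  commands=[
    {"translation": [1.2,-0.3,0],"twist": 0},
    {"translation": [0,0,0],"twist": 0},
    {"translation": [0,0,-0.1],"twist": -0.06},
    {"translation": [0,0,0],"twist": 0},
    {"translation": [0,0,0],"twist": 0},
  ],
)

```text
time: 17.0
ee_pos: [0.5699, -0.2037, 0.1343]
eef_rot: [-0.564, 0.426, -0.427, 0.564]
ft_force: [5.5, -1.2, 1.6]
width: 0.0339
```

```bash
python3 st.py
```

```text
17.0 [ 0.5699 -0.2037  0.1343] jaw -74.19 F [ 5.54 -1.18  1.6 ] M [-0.332 -1.361  0.005] w 0.0339 v 0.0028 q [-0.39  0.46  0.85  1.66 -0.37  1.19 -0.74]
```

jog_arm(
  commands=[
    {"translation": [0,0,0],"twist": 0},
    {"translation": [0,0,0],"twist": 0},
    {"translation": [0,0,0],"twist": 0},
    {"translation": [0,0,0],"twist": 0},
    {"translation": [0,0,0],"twist": 0},
  ],
  grip=0.2,
)

```text
time: 17.5
ee_pos: [0.569, -0.2037, 0.134]
eef_rot: [0.564, -0.427, 0.427, -0.564]
ft_force: [-0.7, 1.0, 0.7]
width: 0.0652
```

jog_arm(
  commands=[
    {"translation": [0,0,15],"twist": 0},
    {"translation": [0,0,40],"twist": 0},
    {"translation": [0,0,45],"twist": 0},
    {"translation": [0,0,0],"twist": 0},
    {"translation": [0,0,0],"twist": 0},
  ],
)

```text
time: 18.0
ee_pos: [0.5698, -0.2041, 0.236]
eef_rot: [-0.563, 0.426, -0.428, 0.564]
ft_force: [-1.0, 0.3, -0.2]
width: 0.0696
```

```bash
python3 st.py; python3 snap.py b7 scene=205,180,290,260;  python3 ov2.py b7 .5687,-.204,.1315 -75 0,0 .004 215,200,275,255
```

```text
18.0 [ 0.5698 -0.2041  0.236 ] jaw -74.26 F [-0.96  0.3  -0.18] M [-0.068  0.083 -0.006] w 0.0696 v 0.0444 q [-0.43  0.37  0.9   1.54 -0.3   1.37 -0.8 ]
```

View pics/b7.png

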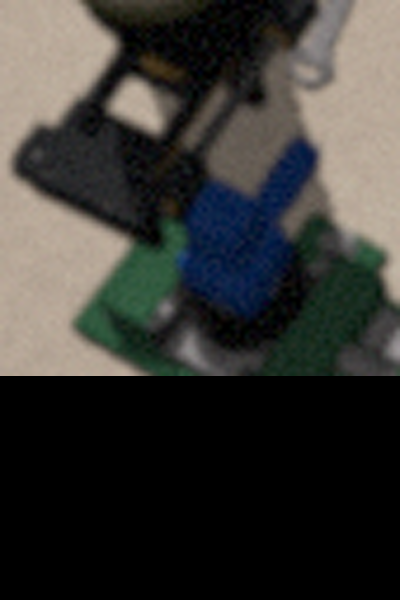

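View pics/ov2.png

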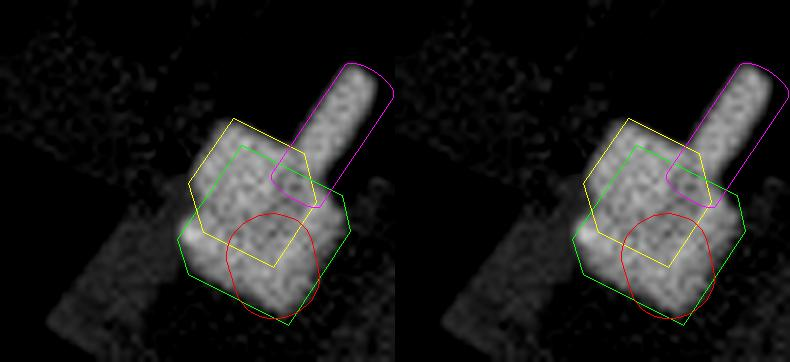

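jog_arm(
  commands=[
    {"translation": [-10,40,10],"twist": 0},
    {"translation": [-10,45,10],"twist": 0},
    {"translation": [-10,45,0],"twist": 0},
    {"translation": [-10,45,0],"twist": 0},
    {"translation": [0,25,0],"twist": 0},
    {"translation": [0,0,0],"twist": 0},
  ],
)

```text
time: 18.65
ee_pos: [0.5285, 0.0013, 0.2531]
eef_rot: [0.565, -0.426, 0.424, -0.565]
ft_force: [0.5, 0.1, -0.1]
width: 0.0696
```

```bash
python3 st.py; python3 snap.py b8 scene=205,180,290,260 top=350,170,420,250;  python3 ov2.py b8 .5687,-.204,.1315 -75 0,0 .004 215,200,275,255
```

```text
18.65 [0.5285 0.0013 0.2531] jaw -73.83 F [ 0.51  0.13 -0.15] M [-0.167  0.104  0.008] w 0.0696 v 0.0602 q [-0.87  0.11  0.85  1.7  -0.09  1.37 -1.29]
```

View pics/b8.png

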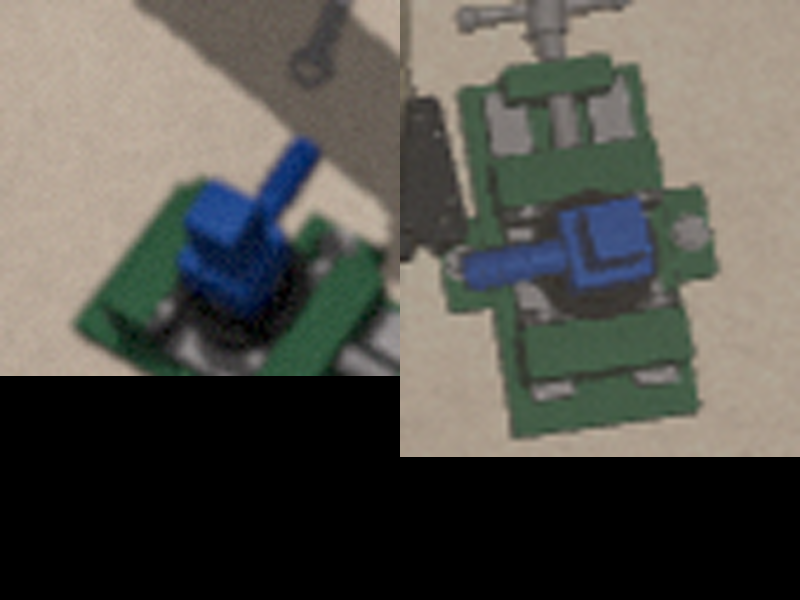

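```bash
cat >m5.py <<'E'
import sys
from h import *
n=sys.argv[1]
for cam,roi,k0 in(("top",(358,205,402,225),5),("scene",(240,205,280,250),5)):
    c=pickle.load(open(f"{cam}{n}.pkl","rb"))
    u,v,f=bluemask(c,roi);z=.107-0.001
    P=ray(c,u,v,z);C=np.array([.5687,-.2037])
    a=np.radians(103.)
    for it in range(6):
        ex=np.array([np.cos(a),np.sin(a)]);ey=np.array([-ex[1],ex[0]])
        X=(P-C)@ex;Y=(P-C)@ey
        q=np.arange(.042 if cam=="scene" else .036,.078,.002);m=[]
        for t in q:
            k=(abs(X-t)<.001)&(abs(Y)<.022);m.append((t,Y[k].min(),Y[k].max()))
        m=np.array(m);p=np.polyfit(m[:,0],(m[:,1]+m[:,2])/2,1)
        a+=np.arctan(p[0])
    k=abs(Y)<.02
    print(cam,"tail deg",np.degrees(a),"offset at axis mm",np.polyval(p,0)*1e3,"tip",X[k].max()*1e3,"w",(m[:,2]-m[:,1]).mean()*1e3)
    rms=np.std((m[:,1]+m[:,2])/2-np.polyval(p,m[:,0]));print(rms*1e3)
E
python3 m5.py b8
```

```text
top tail deg 105.45290363957403 offset at axis mm 0.23727754998922373 tip 87.6517947307091 w 20.65402741765195
0.37837228811075724
scene tail deg 104.23943474227671 offset at axis mm 4.60416642512986 tip 91.85562555546974 w 19.550875130902657
0.44429965434004254
```

```bash
 python3 - <<'E'
from h import *
c=pickle.load(open("topb8.pkl","rb"));x0,y0,x1,y1=355,195,405,228
im=cv2.resize(c["img"][y0:y1,x0:x1,::-1],None,fx=15,fy=15,interpolation=cv2.INTER_CUBIC);cv2.imwrite("pics/z.png",np.clip(im*1.5,0,255).astype(np.uint8))
g=cv2.resize(cv2.cvtColor(c["img"][y0:y1,x0:x1],cv2.COLOR_RGB2GRAY),None,fx=6,fy=6,interpolation=cv2.INTER_CUBIC)
L=cv2.createLineSegmentDetector().detect(g)[0][:,0]
for l in L:
    if np.hypot(l[2]-l[0],l[3]-l[1])<40:continue
    p=l/6; P=ray(c,p[[0,2]]+x0,p[[1,3]]+y0,.11);d=P[1]-P[0]
    print(round(np.degrees(np.arctan2(d[1],d[0]))%90,1),round(np.hypot(*d)*1e3),P.round(3).tolist())
E
```

```text
15.6 47 [[0.623, -0.107], [0.578, -0.12]]
13.4 46 [[0.579, -0.126], [0.624, -0.115]]
21.4 28 [[0.545, -0.248], [0.52, -0.258]]
12.2 27 [[0.632, -0.233], [0.606, -0.238]]
```

View pics/z.png

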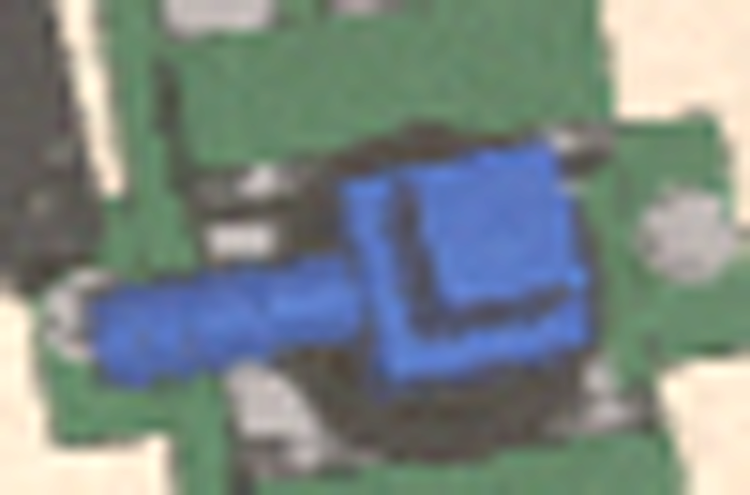

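```bash
 python3 - <<'E'
from h import *
out=[]
for n,roi in(("b5",(235,205,275,260)),("b8",(235,205,275,260))):
    c=pickle.load(open(f"scene{n}.pkl","rb"));x0,y0,x1,y1=roi
    im=cv2.resize(c["img"][y0:y1,x0:x1,::-1],None,fx=10,fy=10,interpolation=cv2.INTER_CUBIC).astype(float);out.append(np.clip(im*(1.5 if n=="b8" else 2.2),0,255))
    for z in(.169,.173):
        print(n,z,((proj(c,[[.5687,-.2037,z]])[0]-[x0,y0]+.5)*10).round(1))
cv2.imwrite("pics/cmp.png",np.hstack(out))
t=pickle.load(open("topb8.pkl","rb"));s=pickle.load(open("sceneb8.pkl","rb"))
def ln(c,u,v):
    a=ray(c,u,v,0)[0];b=ray(c,u,v,.2)[0];return a,b
for z in(.165,.169,.173,.177):print(z,ray(t,387.4,209.7,z),ray(s,251.5,225,z))
E
```

```text
b5 0.169 [175.4 204.2]
b5 0.173 [173.5 197.4]
b8 0.169 [175.4 204.2]
b8 0.173 [173.5 197.4]
0.165 [[ 0.56772667 -0.20124064]] [[ 0.56594173 -0.20377899]]
0.169 [[ 0.56693548 -0.20066658]] [[ 0.56782416 -0.2048291 ]]
0.173 [[ 0.5661443  -0.20009251]] [[ 0.56970658 -0.2058792 ]]
0.177 [[ 0.56535311 -0.19951844]] [[ 0.57158901 -0.20692931]][ WARN:0@0.110] global loadsave.cpp:1063 imwrite_ Unsupported depth image for selected encoder is fallbacked to CV_8U.
```

View pics/cmp.png

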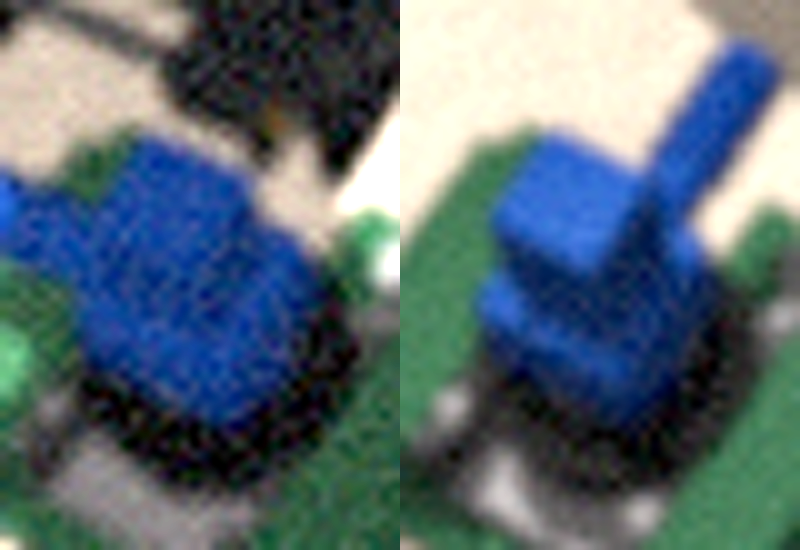

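```bash
 python3 - <<'E'
from h import *
out=[]
for n in("b5","b8"):
    c=pickle.load(open(f"scene{n}.pkl","rb"));x0,y0,x1,y1=240,208,275,255
    im=cv2.GaussianBlur(c["img"].astype(np.float32),(0,0),.7)[y0:y1,x0:x1]
    f=(im[:,:,2]-.5*(im[:,:,0]+im[:,:,1]))/(im.sum(2)+15)
    f=cv2.resize(f,None,fx=8,fy=8,interpolation=cv2.INTER_CUBIC)
    out.append(cv2.applyColorMap(np.clip(f*500,0,255).astype(np.uint8),cv2.COLORMAP_JET))
    m=f>.15
    print(n,"bottom edge v:",[round((np.nonzero(m[:,int((u-x0)*8)])[0].max())/8+y0,2) for u in range(245,264,2)])
    print(n,"top edge v:",[round((np.nonzero(m[:,int((u-x0)*8)])[0].min())/8+y0,2) for u in range(245,264,2)])
cv2.imwrite("pics/cmp2.png",np.hstack(out))
E
```

```text
b5 bottom edge v: [np.float64(242.75), np.float64(243.25), np.float64(245.0), np.float64(245.62), np.float64(246.38), np.float64(247.62), np.float64(248.62), np.float64(248.25), np.float64(246.88), np.float64(244.88)]
b5 top edge v: [np.float64(224.62), np.float64(221.62), np.float64(219.38), np.float64(219.38), np.float64(220.0), np.float64(220.88), np.float64(221.75), np.float64(222.62), np.float64(227.5), np.float64(228.38)]
b8 bottom edge v: [np.float64(241.25), np.float64(243.25), np.float64(244.25), np.float64(244.38), np.float64(245.62), np.float64(247.38), np.float64(248.25), np.float64(248.12), np.float64(246.38), np.float64(245.0)]
b8 top edge v: [np.float64(224.5), np.float64(221.5), np.float64(219.38), np.float64(219.0), np.float64(219.88), np.float64(220.88), np.float64(221.88), np.float64(222.25), np.float64(220.0), np.float64(216.88)]
```

View pics/cmp2.png

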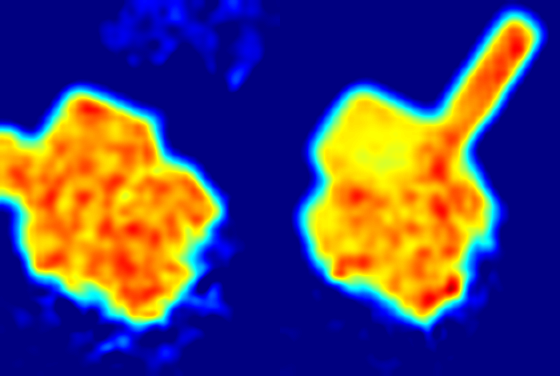

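```bash
 python3 - <<'E'
from h import *
a=pickle.load(open("sceneb5.pkl","rb"))["img"];b=pickle.load(open("sceneb8.pkl","rb"))["img"];z=pickle.load(open("scene0.pkl","rb"))["img"]
def ps(p,q,r):
    x0,y0,x1,y1=r;g=lambda i:cv2.cvtColor(i,cv2.COLOR_RGB2GRAY)[y0:y1,x0:x1].astype(np.float32)
    return cv2.phaseCorrelate(g(p),g(q),cv2.createHanningWindow((x1-x0,y1-y0),cv2.CV_32F))
for r in((250,250,320,290),(280,330,390,400),(140,250,240,330)):print(r,ps(a,b,r),ps(z,b,r))
c=pickle.load(open("sceneb8.pkl","rb"))
# predicted outline for 2 heights using scene-frame bush centre
C=np.array([.570,-.2038]);al=np.radians(105)
ex=np.array([np.cos(al),np.sin(al),0]);ey=np.array([-ex[1],ex[0],0]);o=np.array([C[0],C[1],0])
for h in(.059,.063):
    zb=.088+h;P=[]
    for r,zs in((.017,(-.023,.022)),(.025,(-.057,-.023))):
        for x in(-r,r):
            for y in(-r,r):
                for w in zs:P.append(o+x*ex+y*ey+[0,0,zb+w])
    q=proj(c,P);print(h,"boss top corners",q[[1,3,5,7]].round(1).tolist(),"block bottom",q[[8,10,12,14]].round(1).tolist())
x0,y0=240,208
im=cv2.GaussianBlur(c["img"].astype(np.float32),(0,0),.5)[y0:255,x0:275]
f=(im[:,:,2]-.5*(im[:,:,0]+im[:,:,1]))/(im.sum(2)+15);f=cv2.resize(f,None,fx=8,fy=8,interpolation=cv2.INTER_CUBIC)
m=f>.13
ys,xs=np.nonzero(m);print("leftmost",xs.min()/8+x0, "boss topmost in u<256",ys[xs<16*8].min()/8+y0,"u",xs[(ys==ys[xs<128].min())&(xs<128)].mean()/8+x0,"bottommost",ys.max()/8+y0,xs[ys==ys.max()].mean()/8+x0)
E
```

```text
(250, 250, 320, 290) ((0.3596900148088693, 0.027529503231516372), 0.8410245411925845) ((-0.07040590008406866, 0.042482547384420144), 1.0424801263544294)
(280, 330, 390, 400) ((-0.08144913114643515, -0.010410466890760972), 1.1385460955125315) ((0.06667064731438188, -0.03486893978915617), 1.1370104939849288)
(140, 250, 240, 330) ((0.05845532196141079, 0.03159151207876221), 1.0600859608650208) ((0.08765436939604854, -0.20836150798687214), 1.0411583898067474)
0.059 boss top corners [[254.3, 233.0], [243.5, 227.6], [261.1, 222.9], [250.4, 217.6]] block bottom [[258.7, 249.1], [243.5, 241.4], [268.0, 234.8], [253.1, 227.3]]
0.063 boss top corners [[254.2, 232.4], [243.3, 226.9], [261.0, 222.2], [250.2, 216.9]] block bottom [[258.5, 248.5], [243.3, 240.8], [267.9, 234.1], [252.9, 226.7]]
leftmost 242.5 boss topmost in u<256 218.75 u 250.375 bottommost 249.375 258.375
```

jog_arm(
  commands=[
    {"translation": [10,-45,0],"twist": 0},
    {"translation": [10,-45,0],"twist": 0},
    {"translation": [10,-45,0],"twist": 0},
    {"translation": [10,-45,0],"twist": 0},
    {"translation": [0,-25,0],"twist": 0},
    {"translation": [0,0,-30],"twist": 0},
    {"translation": [0,0,-40],"twist": 0},
    {"translation": [0,0,-7],"twist": 0},
    {"translation": [0,0,0],"twist": 0},
    {"translation": [0,0,0],"twist": 0},
  ],
  grip=1,
  grip_force=10,
)

```text
time: 19.75
ee_pos: [0.5697, -0.2096, 0.1788]
eef_rot: [-0.564, 0.426, -0.428, 0.564]
ft_force: [0.5, 0.3, 0.7]
width: 0.0025
```

```bash
python3 st.py
```

```text
19.75 [ 0.5697 -0.2096  0.1788] jaw -74.3 F [0.45 0.34 0.68] M [-0.046  0.144  0.012] w 0.0025 v 0.0112 q [-0.42  0.43  0.91  1.61 -0.35  1.27 -0.75]
```

jog_arm(
  commands=[
    {"translation": [0,6,-3],"twist": 0},
    {"translation": [0,0,-2],"twist": 0},
    {"translation": [0,0,0],"twist": 0},
  ],
)

```text
time: 20.05
ee_pos: [0.5695, -0.2022, 0.1725]
eef_rot: [-0.564, 0.426, -0.427, 0.564]
ft_force: [-0.1, 0.8, -0.6]
width: 0.0007
```

```bash
python3 st.py
```

```text
20.05 [ 0.5695 -0.2022  0.1725] jaw -74.2 F [-0.12  0.79 -0.63] M [-0.131  0.185 -0.035] w 0.0007 v 0.0067 q [-0.43  0.43  0.91  1.62 -0.35  1.26 -0.76]
```

jog_arm(
  commands=[
    {"translation": [0,0,-1.5],"twist": 0},
    {"translation": [0,0,0],"twist": 0},
  ],
)

```text
time: 20.25
ee_pos: [0.5692, -0.2027, 0.1707]
eef_rot: [-0.564, 0.427, -0.427, 0.564]
ft_force: [1.0, 0.1, -0.0]
width: 0.0003
```

```bash
python3 st.py
```

```text
20.25 [ 0.5692 -0.2027  0.1707] jaw -74.26 F [ 1.02  0.13 -0.03] M [-0.039  0.177  0.041] w 0.0003 v 0.0025 q [-0.43  0.43  0.91  1.63 -0.35  1.26 -0.75]
```

jog_arm(
  commands=[
    {"translation": [0,0,-1.5],"twist": 0},
    {"translation": [0,0,0],"twist": 0},
  ],
)

```text
time: 20.45
ee_pos: [0.5697, -0.2029, 0.1698]
eef_rot: [-0.564, 0.426, -0.427, 0.564]
ft_force: [-0.3, -0.4, 5.2]
width: 0.0003
```

```bash
python3 st.py
```

```text
20.45 [ 0.5697 -0.2029  0.1698] jaw -74.26 F [-0.29 -0.38  5.22] M [ 0.059  0.238 -0.08 ] w 0.0003 v 0.0022 q [-0.43  0.43  0.9   1.63 -0.35  1.25 -0.75]
```

jog_arm(
  commands=[
    {"translation": [0,0,12],"twist": 0},
    {"translation": [0,-1,0],"twist": 0},
    {"translation": [0,0,0],"twist": 0},
    {"translation": [0,0,0],"twist": 0},
    {"translation": [0,0,0],"twist": 0},
    {"translation": [0,0,0],"twist": 0},
    {"translation": [0,0,0],"twist": 0},
    {"translation": [0,0,0],"twist": 0},
    {"translation": [0,0,0],"twist": 0},
  ],
  grip=0.2,
)

```text
time: 21.35
ee_pos: [0.5692, -0.2037, 0.1811]
eef_rot: [0.564, -0.427, 0.427, -0.564]
ft_force: [-0.5, -0.3, 0.1]
width: 0.0641
```

```bash
python3 st.py
```

```text
21.35 [ 0.5692 -0.2037  0.1811] jaw -74.26 F [-0.52 -0.3   0.08] M [-0.07   0.145  0.039] w 0.0641 v 0.0015 q [-0.43  0.42  0.91  1.61 -0.34  1.28 -0.76]
```

jog_arm(
  commands=[
    {"translation": [0,0,-20],"twist": 0},
    {"translation": [0,0,-20],"twist": 0},
    {"translation": [0,0,-7],"twist": 0},
    {"translation": [0,0,0],"twist": 0},
    {"translation": [0,0,0],"twist": 0},
  ],
)

```text
time: 21.85
ee_pos: [0.5696, -0.204, 0.135]
eef_rot: [-0.564, 0.427, -0.427, 0.564]
ft_force: [0.7, -0.2, -0.0]
width: 0.0694
```

jog_arm(
  commands=[
    {"translation": [0,0,0],"twist": 0},
    {"translation": [0,0,0],"twist": 0},
    {"translation": [0,0,0],"twist": 0},
    {"translation": [0,0,0],"twist": 0},
    {"translation": [0,0,0],"twist": 0},
    {"translation": [0,0,0],"twist": 0},
  ],
  grip=1,
  grip_force=35,
)

```text
time: 22.45
ee_pos: [0.5694, -0.2038, 0.1343]
eef_rot: [0.564, -0.427, 0.427, -0.564]
ft_force: [1.3, -0.3, 0.8]
width: 0.0337
```

```bash
python3 st.py
```

```text
22.45 [ 0.5694 -0.2038  0.1343] jaw -74.26 F [ 1.33 -0.3   0.83] M [-0.079  0.138 -0.014] w 0.0337 v 0.0021 q [-0.41  0.47  0.88  1.67 -0.38  1.19 -0.73]
```

jog_arm(
  commands=[
    {"translation": [0,0,0],"twist": -0.03},
    {"translation": [0,0,0],"twist": -0.02},
    {"translation": [0,0,0],"twist": 0},
  ],
)

```text
time: 22.75
ee_pos: [0.5695, -0.2037, 0.1342]
eef_rot: [0.553, -0.441, 0.441, -0.553]
ft_force: [1.9, -1.3, -1.1]
width: 0.0339
```

```bash
python3 st.py
```

```text
22.75 [ 0.5695 -0.2037  0.1342] jaw -77.17 F [ 1.92 -1.33 -1.05] M [-0.257 -0.368  0.224] w 0.0339 v 0.0239 q [-0.42  0.47  0.89  1.67 -0.39  1.19 -0.78]
```

jog_arm(
  commands=[
    {"translation": [0,0,-0.1],"twist": -0.03},
    {"translation": [0,0,0],"twist": 0},
    {"translation": [0,0,0],"twist": 0},
  ],
)

```text
time: 23.05
ee_pos: [0.5695, -0.2037, 0.1341]
eef_rot: [-0.546, 0.449, -0.449, 0.546]
ft_force: [3.1, -1.5, -1.2]
width: 0.034
```

```bash
python3 st.py
```

```text
23.05 [ 0.5695 -0.2037  0.1341] jaw -78.84 F [ 3.07 -1.54 -1.24] M [-0.299 -0.627  0.123] w 0.034 v 0.004 q [-0.42  0.47  0.9   1.67 -0.39  1.19 -0.8 ]
```

jog_arm(
  commands=[
    {"translation": [-0.5,0.2,0],"twist": 0},
    {"translation": [0,0,0],"twist": 0},
    {"translation": [0,0,0],"twist": 0},
    {"translation": [0,0,0],"twist": 0},
    {"translation": [0,0,0],"twist": 0},
    {"translation": [0,0,0],"twist": 0},
    {"translation": [0,0,15],"twist": 0},
    {"translation": [0,0,40],"twist": 0},
    {"translation": [0,0,45],"twist": 0},
    {"translation": [-10,30,10],"twist": 0},
    {"translation": [-10,45,10],"twist": 0},
    {"translation": [-10,45,0],"twist": 0},
    {"translation": [-10,45,0],"twist": 0},
    {"translation": [0,40,0],"twist": 0},
    {"translation": [0,0,0],"twist": 0},
  ],
  grip=0.2,
)

```text
time: 24.55
ee_pos: [0.5287, 0.0081, 0.2549]
eef_rot: [-0.547, 0.447, -0.446, 0.549]
ft_force: [-0.4, -0.0, -0.4]
width: 0.0695
```

```bash
python3 st.py; python3 snap.py b9 scene=205,180,290,260 top=350,170,420,250; python3 m5.py b9
```

```text
24.55 [0.5287 0.0081 0.2549] jaw -78.33 F [-0.41 -0.04 -0.42] M [-0.099  0.128 -0.022] w 0.0695 v 0.0833 q [-0.95  0.12  0.93  1.71 -0.1   1.37 -1.37]
top tail deg 102.08002802127488 offset at axis mm -1.1539402063012316 tip 88.30574517212308 w 19.986520849795845
0.16498207740173343
scene tail deg 101.42200512601904 offset at axis mm 2.4303047364138872 tip 91.06597244982807 w 19.516176786348993
0.1825144084456243
```

View pics/b9.png

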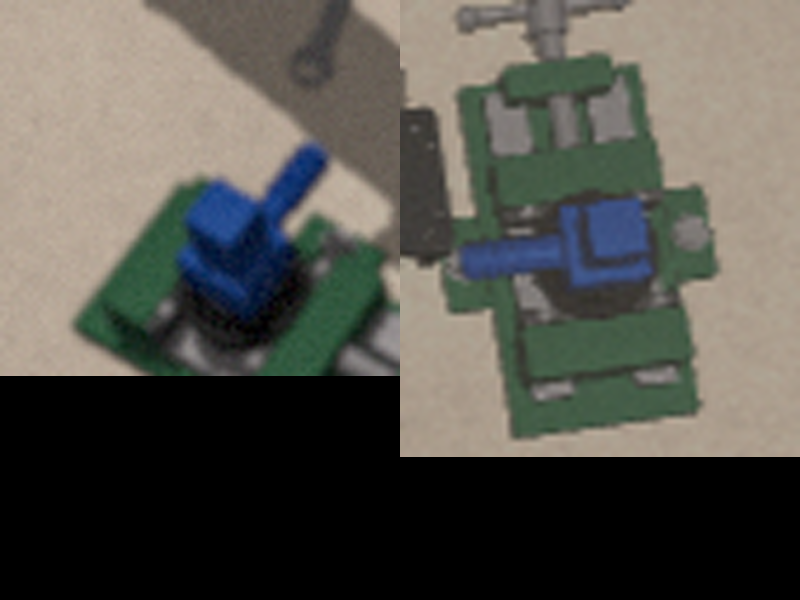

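```bash
python3 -c "
from bench import *
print(close_job())"; python3 st.py
```

```text
the job is handed in; nothing more can be done
None
the job is handed in; nothing more can be done
```

I fitted the larger blue elbow to the bush, screwed it in to the yellow mark, let go and handed the job in at about 25 s. I cannot see the verdict.

**What I did**
- **Pick up:** I gripped the boss lightly so the spigot swung down, then pressed the elbow upright on the bench.
- **Stand in the bush:** I lowered it in with the tail about 95° anticlockwise of the mark and let go. It stood upright, and the forces put its shoulder at about 5–6 mm above the rim.
- **Screw in:** I gripped it again from above and turned it clockwise about 96° in total, with one stop to let go and check.

**Last checks**
- **Tail direction:** it points at 102.1° in the top view and 101.4° in the scene view. The mark is at about 102.2° going by the vise's edges, or 99–100° going by the yellow paint itself, so either way it is inside the limit.
- **Upright and clear:** the elbow looks upright in both views. The arm is well away from it and I saw nothing else moved, though I only looked closely around the bush.
- **Height:** touching the top of the boss about 3° before the final position put the boss point about 60 mm above the rim, against 59 mm expected at the mark.

**What disagreed**
- **Turning moment:** I read only 0.1–0.2 N m at the end, against 0.2–0.6 N m stated. The seal compression was never measured directly; I take it from the tail angle.
- **Sinking:** comparing scene images from before and after most of the turning showed no clear drop. The tool height and the touch both suggest about 3–4 mm.

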